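# Press the level into its foam cutout and turn the flag to the tick

### The arm

A 6-joint arm with a two-finger parallel gripper is mounted at the origin on a cart in front of the work surface, level with it; the furniture and walls round the work are solid. World frame = base frame: x ahead of the robot, y to its left, z up, the work surface at z = 0. Lengths are in m, angles in rad, forces in N, time in s.
With the tool pointing down it reaches from about 0.425 to 1.125 m from the base axis. Payload 14.9 kg.
Tool frame: the origin (TCP) lies between the finger pads; the fingertips stand arm.tip_extent ahead of it and the grasp point (between the pads) lies 5 mm behind it (arm.tip_extent is the distance from the TCP to the fingertips, in m); z points along the fingers, y is the line along which they close (so a half turn about z gives the same grasp; the last joint's range is limited). The gripper opens to 91 mm and grips with 3 to 60 N. Pads are 32 mm wide; open, the fingers measure 118 mm over their backs; the gripper's body (76 mm by 178 mm) begins 60 mm behind the grasp point.
Start: joints at [-1.377, 0.379, 1.734, -0, 1.028, -0.033], TCP at [0.157, -0.682, 0.228] pointing down, gripper open.
Joint ranges: [-2.77, 2.77], [-0.74, 2.19], [0, 2.66], [-1.06, 4.2], [0.31, 2.87], [-3.08, 3.08]. Speed limits (rad/s): [1.89, 1.89, 2.39, 3.14, 3.14, 3.14].

### API

Orientations are given as a rotation vector (axis times angle).
In Python, from station import arm gives the robot as it stands.
- The arm moves only by the shell command python3 -m inch 'ROWS'. ROWS is JSON, a list of rows, each an object of numbers: "tx", "ty", "tz": the shift along the tool's x, y, z in mm; "wx", "wy", "wz": the turn, a rotation vector about the tool's x, y, z in degrees; "claw": the finger opening in mm, from 0 to 91.2. A call has 1 to 8 rows; each row is the pose to reach, as a shift and turn from the pose commanded when the call began, along the tool's axes at that moment; what a row does not reach only later rows make up. A row lasts 1/8 s, in which the tool goes at most 62.5 mm and 10.7 degrees, less where a joint would pass 70% of its speed; a pose out of reach is approached as far as the arm can. A call with a gripper value outside its range is refused whole. The fingers move at their own pace and stop on an object; the grip force is fixed at half the most. Time passes only in rows, so rows that repeat a pose let the fingers close. It gives the time, the measured TCP pose, the force, the opening and the grip force at its end, in the units of the state.
- arm.sense(): the state, without advancing time (a new reading comes with each control period).
- arm.get_image(name): name is "scene" or "top"; returns a dict with "img" (420x560x3 uint8, red, green, blue), "vertical_fov" (degrees; the focal length in pixels is half the picture's height over the tangent of half this angle, whatever the lens; pixels are square), "cx", "cy" (the principal point, pixels), "view" (4x4, takes a point from world to camera coordinates). Camera axes: x right, y down, z forward; pixel columns grow to the right and rows downward; lengths in m; the calibration is good to about 2 mm. A picture is of the moment at which its call begins. There is no depth.
- arm.job_done(): hands the job in; it is judged then, once.
The state is a dict: "clock": time; "qpos": joint angles; "joint_velocities": joint speeds; "effort": joint torques, N m; "position": TCP position; "eef_rot": TCP orientation; "ft_force": force on the tool from outside, world axes, zero at the start; "moment": the same for the moment, N m; "finger_gap": finger opening in m; "finger_force": force on a finger pad.
Only numpy, scipy, OpenCV 4.12 (cv2) and the standard library are available. Lean on these libraries where they do the work, as an engineer would, in place of code of your own. Each camera call takes 0.05 s, during which the arm holds its last target. There are 200 camera calls.

### The job

Put the spirit level away: press it, still right way up, into the long empty cutout of the sloping foam tray until it sits fully home on the cutout's floor along its whole length. After that, turn the two-sided flag beside the tray half a turn, so that its tick squarely faces the tray's low front side (where the ring was), and let go of it. Leave the round tin, the small carton and the tape measure where they are.

Things in the scene. Friction and masses are not known exactly. Their poses are not given: they have to be found in the camera images.
- level_center (a point): Centre of the spirit level: a straight bar 230 mm long (its y), 23 mm wide over the body where gripped (its x; trim makes it look 26) and 42 mm high (its z, up), about 0.3 kg. It starts upright on its narrow underside on the bench, so this point is 21 mm up. Either end may go to either end of the cutout.
- insert: Foam insert in a black tray, 154 x 280 mm, fixed on a plywood stand, sloping down towards the robot by 0.42 rad (24 degrees). Origin: centre of the FLOOR (lighter grey) of the long empty cutout. Axes: y along the cutout, x up the slope, z out of the foam, square to it. Foam top at z = 18 mm, tray rim at 19.5. A spanner lies flush in its own recess at x = -80 to -46 mm. Seated, the level's centre is at z = 21 mm.
- mouth (a point): Centre of the cutout's mouth, 18 mm above its floor, axes as insert. Cutout 242 mm long, 18 deep, 29 wide at the mouth, narrowing over the upper 10 mm to 20 mm between four springy foam lips (two a side, |y| = 38 to 108 mm) that give up to 4.5 mm each: the level must be pushed in square to the foam with about 8 to 20 N and friction then holds it. Seated, its top stands 24 mm above the mouth.
- scoop (a point): Middle of the finger scoops beside the cutout, 8 mm above its floor, axes as insert: at |y| < 25 mm the foam is cut away down to this height out to 42 mm either side of the cutout's centre line, so fingers holding the level by its middle can go in with it.
- flag (a joint): Turn of the flag about its upright pivot, rad, counter-clockwise from above; -0.25 to 0.25 at the start, when the ring looks to the tray's low front side (-x of the stand) and the tick away. At 0 the plate is parallel to the cutout. Half a turn either way (+3.14 or -3.14) shows the tick; stops at -3.6, 3.6. Light friction (0.03 N m) keeps it where it is left.
- flag_center (a point): Centre of the flag's plate, on its pivot axis, 126 mm above the bench: an upright white plate 10 mm thick (its x), 64 mm wide (its y), 60 mm high (its z, up); top edge 30 mm above this point. Its -x face bears a dark ring, its +x face a dark tick. It stands on a thin post at the left front of the tray, on the same stand, 40 mm clear of it.
- tin_round: Low round brass-coloured tin, 66 mm across, 26 mm high; origin at the centre of its underside. Leave alone.
- carton: Small carton, 45 x 70 x 36 mm; origin at the centre of its underside. Leave alone.
- measure: Tape measure standing on edge, 35 x 90 x 66 mm; origin at the centre of its underside. Leave alone.

How it is judged:
By the outcome, as a careful person would: the job done as asked, in the order asked, and still so for the second after the job is handed in, with the robot touching nothing.
It also fails if it takes over 72 s, if anything falls off the work surface, if the arm or the gripper's body presses on something with over 40 N, if the wrist force passes 120 N, or if a joint passes its speed limit or range.

## Working session

There is one attempt and no reset: what is moved stays moved. The work goes in short steps, Python scripts to look and compute and a shell command to move; the robot and the scene stay as the last step left them, time stands still between calls to the robot, and variables do not carry over. Pictures are saved under pics/ and viewed, at most 10 in all, crops included, and the job is handed in when it is done.

```bash
mkdir -p pics; ls; python3 - <<'E'
from station import arm
import cv2, numpy as np, json
s=arm.sense(); print(s['clock'],s['position'],s['eef_rot'],arm.tip_extent)
for n in('scene','top'):
    d=arm.get_image(n); cv2.imwrite(f'pics/{n}0.png',d['img'][:,:,::-1]); np.savez(f'{n}0.npz',**d)
    print(n,d['vertical_fov'],d['cx'],d['cy'],np.round(d['view'],4).tolist(), [k for k in d])
E
```

```text
pics
0.0 [ 0.15734679 -0.68171021  0.22729991] [-3.12037912e+00 -3.55375360e-01  1.36689615e-04] 0.014
scene 47.611359850790905 278.9532847046028 210.301181546335 [[-0.8409, -0.5412, 0.0046, 0.4454], [-0.2381, 0.3622, -0.9012, 0.2513], [0.4861, -0.7589, -0.4334, 0.9996], [0.0, 0.0, 0.0, 1.0]] ['img', 'vertical_fov', 'cx', 'cy', 'view']
top 57.17941733894061 280.60978436774286 203.5579119409532 [[0.0091, -0.9997, 0.0208, -0.049], [-0.9919, -0.0117, -0.1262, 0.5457], [0.1264, -0.0195, -0.9918, 1.034], [0.0, 0.0, 0.0, 1.0]] ['img', 'vertical_fov', 'cx', 'cy', 'view']
```

View pics/scene0.png

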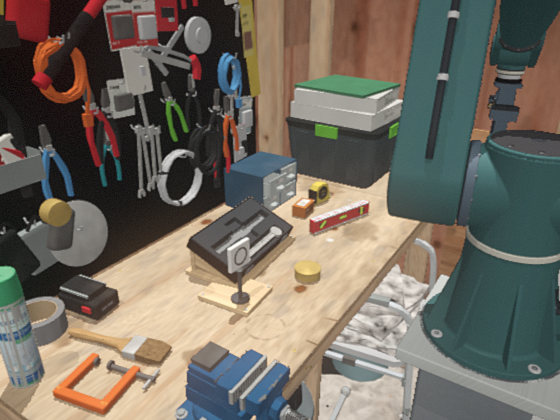

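View pics/top0.png

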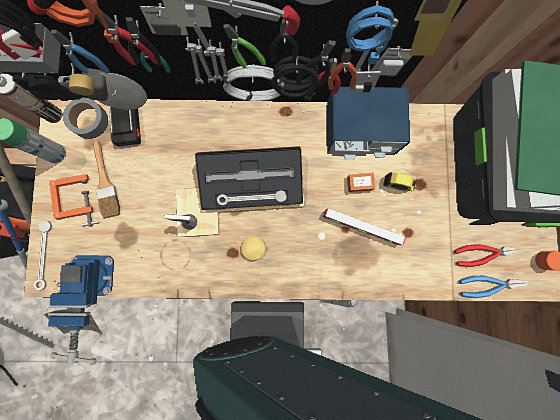

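Scene: tray at about (240,235), flag (238,255), level (340,217). Top: tray (249,178), flag (183,218), level from (326,211) to (403,241), tin (253,248). I'll enlarge both.

```bash
cat > h.py <<'E'
import numpy as np, cv2
def cam(d):
    f=d['img'].shape[0]/2/np.tan(np.radians(float(d['vertical_fov']))/2); return f,float(d['cx']),float(d['cy']),np.array(d['view'])
def ray(d,p):
    f,cx,cy,V=cam(d); R=V[:3,:3]; c=-R.T@V[:3,3]; v=R.T@np.array([(p[0]-cx)/f,(p[1]-cy)/f,1]); return c,v/np.linalg.norm(v)
def onz(d,p,z):
    c,v=ray(d,p); return c+v*(z-c[2])/v[2]
def tri(d1,p1,d2,p2):
    A=np.zeros((3,3));b=np.zeros(3);L=[]
    for d,p in((d1,p1),(d2,p2)):
        c,v=ray(d,p);M=np.eye(3)-np.outer(v,v);A+=M;b+=M@c;L.append((M,c))
    X=np.linalg.solve(A,b); return X,max(np.linalg.norm(M@(X-c)) for M,c in L)
def proj(d,X):
    f,cx,cy,V=cam(d); q=V[:3,:3]@X+V[:3,3]; return np.array([cx+f*q[0]/q[2],cy+f*q[1]/q[2]])
E
python3 - <<'E'
import cv2,numpy as np
from h import *
t=np.load('top0.npz');s=np.load('scene0.npz')
cv2.imwrite('pics/topc.png',cv2.resize(t['img'][140:265,160:420,::-1],None,fx=3,fy=3,interpolation=cv2.INTER_CUBIC))
cv2.imwrite('pics/scenec.png',cv2.resize(s['img'][170:315,180:380,::-1],None,fx=4,fy=4,interpolation=cv2.INTER_CUBIC))
# level top, white
hsv=cv2.cvtColor(t['img'],cv2.COLOR_RGB2HSV); m=((hsv[...,1]<50)&(hsv[...,2]>200)).astype(np.uint8); m[:,:315]=0;m[:,415:]=0;m[:200]=0;m[250:]=0
n,l,st,ce=cv2.connectedComponentsWithStats(m)
i=1+np.argmax(st[1:,4]); print(st[i],ce[i])
pts=np.argwhere(l==i)[:,::-1].astype(np.float32)
P=np.array([onz(t,p,.042) for p in pts])[:,:2].astype(np.float32)
print(cv2.minAreaRect(P), P.mean(0))
E
```

```text
[326 209  79  35 672] [365.35565476 226.08333333]
((0.4880959391593933, -0.27579596638679504), (0.22243444621562958, 0.026959920302033424), 70.08299255371094) [ 0.4856245  -0.27663073]
```

View pics/topc.png

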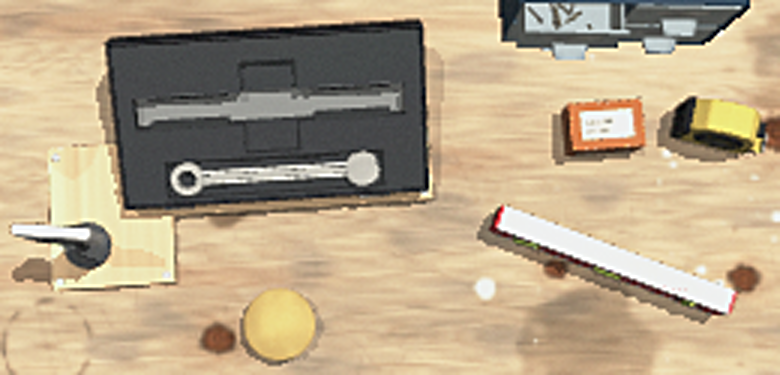

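View pics/scenec.png

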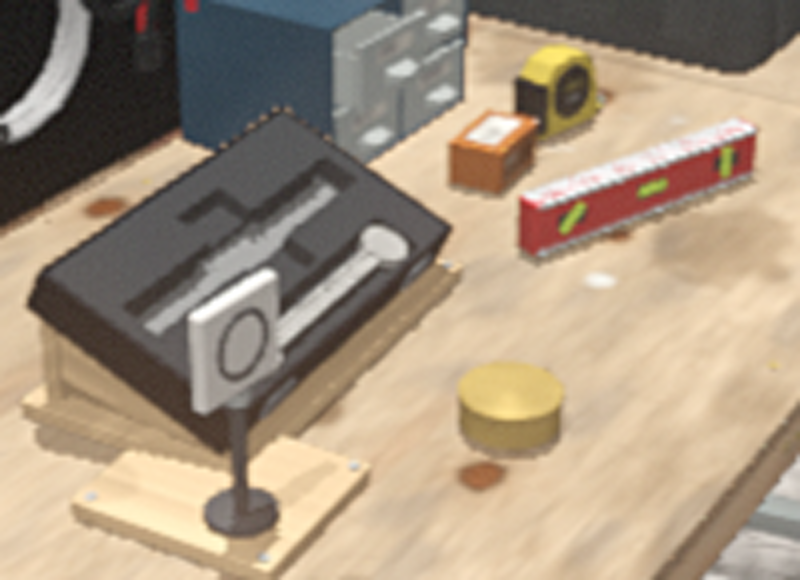

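Top crop (÷3, +160,+140): tray corners at crop (107,38), (421,20), (428,195), (124,209), flag plate (12–90,232), scoop outline about (240–300,60–150). Scene crop (÷4, +180,+170): tray corners at crop (35,295), (280,112), (450,230), (222,430), ring (242,343). Next I'll triangulate the tray and look at the cutout with more contrast.

```bash
python3 - <<'E'
import cv2,numpy as np
from h import *
t=np.load('top0.npz');s=np.load('scene0.npz')
T=lambda x,y:((x+.5)/3-.5+160,(y+.5)/3-.5+140); S=lambda x,y:((x+.5)/4-.5+180,(y+.5)/4-.5+170)
for n,a,b in(('BL',(107,38),(35,295)),('BR',(421,20),(280,112)),('FR',(428,193),(450,230)),('FL',(124,209),(222,430)),('disc',(88,245),(240,512)),('cutR',(403,93),(345,173)),('platetopOuter',(12,230),(195,318)),('platetopInner',(93,237),(276,270)),('wrenchring',(186,178),(265,350))):
    X,e=tri(t,T(*a),s,S(*b)); print(n,np.round(X,4),round(e,4))
g=cv2.cvtColor(t['img'],cv2.COLOR_RGB2GRAY)[146:212,192:306].astype(float)
g=np.clip((g-15)*255/110,0,255).astype(np.uint8)
cv2.imwrite('pics/tray.png',cv2.resize(g,None,fx=7,fy=7,interpolation=cv2.INTER_CUBIC))
E
```

```text
BL [0.6729 0.1855 0.0878] 0.002
BR [ 0.691  -0.0927  0.0996] 0.001
FR [ 0.5478 -0.1017  0.041 ] 0.0033
FL [0.5311 0.1782 0.037 ] 0.0045
disc [0.4967 0.2129 0.0145] 0.0013
cutR [ 0.6286 -0.0795  0.0735] 0.0032
platetopOuter [0.4971 0.244  0.1559] 0.0012
platetopInner [0.4924 0.1786 0.1555] 0.0015
wrenchring [0.5527 0.1166 0.0539] 0.0019
```

View pics/tray.png

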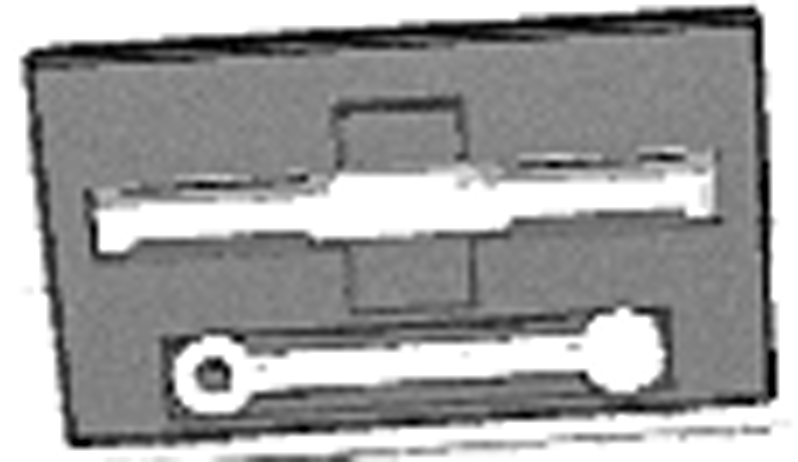

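The enhanced top crop (÷7, +192,+146) shows scoop corners at (338,103), (465,98), (350,312), (472,303), so the mouth centre is near (406,204). I'll now fit the tray pose from its rim corners.

```bash
python3 - <<'E'
import cv2,numpy as np
from h import *
from scipy.optimize import least_squares
from scipy.spatial.transform import Rotation as Ro
t=np.load('top0.npz');s=np.load('scene0.npz')
K=lambda x,y:((x+.5)/7-.5+192,(y+.5)/7-.5+146); S=lambda x,y:((x+.5)/4-.5+180,(y+.5)/4-.5+170)
top=[K(27,55),K(757,12),K(772,398),K(73,443)]; sc=[S(35,297),S(281,111),S(450,231),S(222,430)]
M=np.array([[77,140,0],[77,-140,0],[-77,-140,0],[-77,140,0]])/1e3
def P(q): return Ro.from_euler('ZY',[q[3],-.42])
def res(q):
    X=P(q).apply(M)+q[:3]
    return np.concatenate([np.r_[proj(t,x)-a,(proj(s,x)-b)] for x,a,b in zip(X,top,sc)])
r=least_squares(res,[.61,.04,.07,.06],loss='soft_l1'); q=r.x; R=P(q).as_matrix(); print(q,np.round(res(q),1))
n=R[:,2]; p0=q[:3]-n*.0015
def pl(p,off=0):
    c,v=ray(t,p); o=p0+n*off; return c+v*((o-c)@n)/(v@n)
for a in((338,103),(465,98),(350,312),(472,303),(90,193),(98,257),(713,152),(720,220),(232,388)): print(a,np.round(R.T@(pl(K(*a))-p0)*1e3,1))
pts=[pl(K(*a)) for a in((338,103),(465,98),(350,312),(472,303))]; m=np.mean(pts,0); print('mouth',m, 'floor', m-.018*n, 'x axis',R[:,0],'n',n)
E
```

```text
[0.61004729 0.04119358 0.06695685 0.07463697] [-0.7 -0.3 -0.3 -4.1  0.6 -0.3 -0.4  0.5  0.5 -0.2  0.7  1.1 -0.8 -0.3
  3.2  0.5]
(338, 103) [50.5 23.1  0. ]
(465, 98) [ 49.6 -25.4  -0. ]
(350, 312) [-32.   25.2   0. ]
(472, 303) [-31.4 -22.6  -0. ]
(90, 193) [ 21.4 120.6   0. ]
(98, 257) [ -3.9 120.3   0. ]
(713, 152) [  22.8 -119.4    0. ]
(720, 220) [  -4.2 -121.     0. ]
(232, 388) [-59.9  73.8  -0. ]
mouth [0.61900495 0.04193837 0.06932798] floor [0.62632421 0.04248567 0.05289238] x axis [0.91054686 0.06808694 0.40776045] n [-0.40662523 -0.03040576  0.91308894]
```

```bash
cat > d.py <<'E'
import sys,numpy as np
from station import arm
from scipy.spatial.transform import Rotation as Ro
def delta(p,Rt,tag=''):
    s=arm.sense(); R=Ro.from_rotvec(s['eef_rot'])
    print(tag,'t=%.2f'%s['clock'],'pos',np.round(s['position'],4),'shift mm',np.round(R.inv().apply(np.array(p)-s['position'])*1e3,1),'turn deg',np.round(np.degrees((R.inv()*Rt).as_rotvec()),2),'gap',round(s['finger_gap'],4),'F',np.round(s['ft_force'],1),'q',np.round(s['qpos'],2))
def down(a): # tool y at world angle a deg, z down
    y=np.array([np.cos(np.radians(a)),np.sin(np.radians(a)),0]);z=np.array([0,0,-1.]); return Ro.from_matrix(np.c_[np.cross(y,z),y,z])
YAW=np.radians(4.2)
TR=Ro.from_euler('ZY',[YAW,-.42])
def tray():
    A=TR.as_matrix(); return Ro.from_matrix(np.c_[-A[:,1],A[:,0],-A[:,2]])
MOUTH=np.array([.619,.0419,.0693])
E
python3 -c "
from d import *
print(np.linalg.det(tray().as_matrix()))
delta([.488,-.276,.16],down(-19.9))"
```

```text
Traceback (most recent call last):
  File "d.py", line 12, in tray
    A=TR.as_matrix(); return Ro.from_matrix(np.c_[-A[:,1],A[:,0],-A[:,2]])
                             ~~~~~~~~~~~~~~^^^^^^^^^^^^^^^^^^^^^^^^^^^^^^^
  File "scipy/spatial/transform/_rotation.pyx", line 1143, in scipy.spatial.transform._rotation.Rotation.from_matrix
ValueError: Non-positive determinant (left-handed or null coordinate frame) in rotation matrix 0: [[ 7.32381971e-02  9.10636819e-01  4.06665403e-01]
 [-9.97314477e-01  6.68729878e-02  2.98636404e-02]
 [-1.73472348e-18  4.07760453e-01 -9.13088940e-01]].
```

```bash
sed -i 's/np.c_\[-A\[:,1\]/np.c_[A[:,1]/' d.py
python3 -c "
from d import *
print(down(0).as_matrix()[:,0],tray().as_matrix()[:,0])
delta([.488,-.276,.16],down(-19.9))"
```

```text
[0. 1. 0.] [-0.0732382   0.99731448  0.        ]
 t=0.10 pos [ 0.1573 -0.6818  0.2274] shift mm [ 413.4 -321.    67.7] turn deg [-5.000e-02 -3.000e-02 -5.711e+01] gap 0.0911 F [-0.4 -0.1 -0.3] q [-1.38  0.38  1.73 -0.    1.03 -0.03]
```

```bash
python3 -m inch '[{"tx":413,"ty":-321,"tz":67,"wz":-57,"claw":60},{"tx":413,"ty":-321,"tz":67,"wz":-57,"claw":60},{"tx":413,"ty":-321,"tz":67,"wz":-57,"claw":60},{"tx":413,"ty":-321,"tz":67,"wz":-57,"claw":60},{"tx":413,"ty":-321,"tz":67,"wz":-57,"claw":60},{"tx":413,"ty":-321,"tz":67,"wz":-57,"claw":60},{"tx":413,"ty":-321,"tz":67,"wz":-57,"claw":60},{"tx":413,"ty":-321,"tz":67,"wz":-57,"claw":60}]'
python3 -c "
from d import *
delta([.488,-.276,.16],down(-19.9))"
```

```text
t=0.10 pos [ 0.1573 -0.6818  0.2274] shift mm [ 413.4 -321.    67.7] turn deg [-5.000e-02 -3.000e-02 -5.711e+01] gap 0.0911 F [-0.4 -0.1 -0.3] q [-1.38  0.38  1.73 -0.    1.03 -0.03]schema error: expected keys tx, ty, tz, wx, wy, wz, claw
```

```bash
python3 -m inch '[{"tx":413,"ty":-321,"tz":67,"wx":0,"wy":0,"wz":-57,"claw":60},{"tx":413,"ty":-321,"tz":67,"wx":0,"wy":0,"wz":-57,"claw":60},{"tx":413,"ty":-321,"tz":67,"wx":0,"wy":0,"wz":-57,"claw":60},{"tx":413,"ty":-321,"tz":67,"wx":0,"wy":0,"wz":-57,"claw":60},{"tx":413,"ty":-321,"tz":67,"wx":0,"wy":0,"wz":-57,"claw":60},{"tx":413,"ty":-321,"tz":67,"wx":0,"wy":0,"wz":-57,"claw":60},{"tx":413,"ty":-321,"tz":67,"wx":0,"wy":0,"wz":-57,"claw":60},{"tx":413,"ty":-321,"tz":67,"wx":0,"wy":0,"wz":-57,"claw":60}]'
python3 -c "
from d import *
delta([.488,-.276,.16],down(-19.9))"
```

```text
clock: 1.1
position: [0.4715, -0.2957, 0.1642]
eef_rot: [2.574, 1.802, 0.0]
ft_force: [-0.7, -0.8, -0.3]
finger_gap: 0.0596
finger_force: 0.0
 t=1.10 pos [ 0.4715 -0.2957  0.1642] shift mm [24.2  8.8  4.2] turn deg [ 0.    0.   -0.11] gap 0.0596 F [-0.7 -0.8 -0.3] q [-0.6   0.24  2.06 -0.    0.84 -0.25]
```

```bash
python3 -m inch '[{"tx":20,"ty":7,"tz":40,"wx":0,"wy":0,"wz":0,"claw":60},{"tx":20,"ty":7,"tz":70,"wx":0,"wy":0,"wz":0,"claw":60},{"tx":20,"ty":7,"tz":70,"wx":0,"wy":0,"wz":0,"claw":60},{"tx":20,"ty":7,"tz":70,"wx":0,"wy":0,"wz":0,"claw":60}]'
python3 - <<'E'
from d import *
delta([.488,-.276,.028],down(-19.9))
import cv2
d=arm.get_image('scene');cv2.imwrite('pics/s1.png',cv2.resize(d['img'][140:260,260:400,::-1],None,fx=4,fy=4))
E
```

```text
clock: 1.6
position: [0.4842, -0.2816, 0.0954]
eef_rot: [2.573, 1.801, 0.0]
ft_force: [1.3, 0.7, 0.8]
finger_gap: 0.0598
finger_force: 0.0
 t=1.60 pos [ 0.4842 -0.2816  0.0954] shift mm [ 6.6  1.6 67.4] turn deg [ 0.04  0.01 -0.13] gap 0.0598 F [1.3 0.7 0.8] q [-0.57  0.36  2.07 -0.    0.71 -0.22]
```

View pics/s1.png

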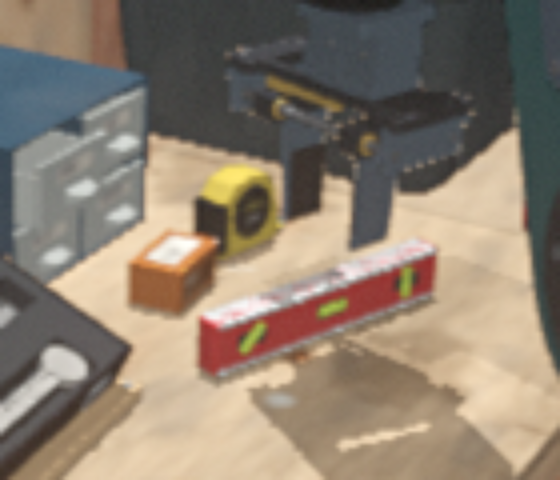

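The open fingers straddle the middle of the level (crop fingers at (305,180) and (370,215), level from (205,340) to (435,260)). I'll descend and grip.

```bash
python3 -m inch '[{"tx":6,"ty":1,"tz":40,"wx":0,"wy":0,"wz":0,"claw":60},{"tx":6,"ty":1,"tz":67,"wx":0,"wy":0,"wz":0,"claw":60},{"tx":6,"ty":1,"tz":67,"wx":0,"wy":0,"wz":0,"claw":60},{"tx":6,"ty":1,"tz":67,"wx":0,"wy":0,"wz":0,"claw":10},{"tx":6,"ty":1,"tz":67,"wx":0,"wy":0,"wz":0,"claw":10},{"tx":6,"ty":1,"tz":67,"wx":0,"wy":0,"wz":0,"claw":10},{"tx":6,"ty":1,"tz":67,"wx":0,"wy":0,"wz":0,"claw":10},{"tx":6,"ty":1,"tz":67,"wx":0,"wy":0,"wz":0,"claw":10}]'
python3 - <<'E'
from d import *
p=arm.sense()['position']
delta([p[0],p[1],.24],down(-19.9))
E
```

```text
clock: 2.65
position: [0.4872, -0.2759, 0.0278]
eef_rot: [2.573, 1.802, 0.0]
ft_force: [-2.1, 0.2, 7.0]
finger_gap: 0.023
finger_force: 30.0
 t=2.65 pos [ 0.4872 -0.2759  0.0278] shift mm [-0.000e+00  1.000e-01 -2.122e+02] turn deg [ 0.02  0.01 -0.1 ] gap 0.023 F [-2.1  0.2  7. ] q [-0.56  0.48  2.07 -0.    0.59 -0.21]
```

```bash
python3 -m inch '[{"tx":0,"ty":0,"tz":-60,"wx":0,"wy":0,"wz":0,"claw":10},{"tx":0,"ty":0,"tz":-120,"wx":0,"wy":0,"wz":0,"claw":10},{"tx":0,"ty":0,"tz":-180,"wx":0,"wy":0,"wz":0,"claw":10},{"tx":0,"ty":0,"tz":-210,"wx":0,"wy":0,"wz":0,"claw":10},{"tx":0,"ty":0,"tz":-210,"wx":0,"wy":0,"wz":0,"claw":10},{"tx":0,"ty":0,"tz":-210,"wx":0,"wy":0,"wz":0,"claw":10}]'
python3 - <<'E'
from d import *
delta([.53,.04,.25],tray())
E
```

```text
clock: 3.4
position: [0.4862, -0.2753, 0.2359]
eef_rot: [-2.572, -1.801, 0.001]
ft_force: [-0.4, 0.3, -2.2]
finger_gap: 0.0228
finger_force: 30.0
 t=3.40 pos [ 0.4862 -0.2753  0.2359] shift mm [311.3 -66.7 -13.9] turn deg [-23.81   5.04 -23.86] gap 0.0228 F [-0.4  0.3 -2.2] q [-0.56  0.15  2.02 -0.    0.98 -0.21]
```

```bash
python3 -m inch '[{"tx":40,"ty":-8,"tz":-2,"wx":-3,"wy":0.6,"wz":-3,"claw":10},{"tx":95,"ty":-20,"tz":-4,"wx":-7,"wy":1.5,"wz":-7,"claw":10},{"tx":150,"ty":-32,"tz":-7,"wx":-11.5,"wy":2.4,"wz":-11.5,"claw":10},{"tx":205,"ty":-44,"tz":-9,"wx":-15.5,"wy":3.3,"wz":-15.5,"claw":10},{"tx":260,"ty":-56,"tz":-12,"wx":-20,"wy":4.2,"wz":-20,"claw":10},{"tx":295,"ty":-63,"tz":-13,"wx":-22.5,"wy":4.8,"wz":-22.5,"claw":10},{"tx":311,"ty":-67,"tz":-14,"wx":-23.8,"wy":5,"wz":-23.9,"claw":10},{"tx":311,"ty":-67,"tz":-14,"wx":-23.8,"wy":5,"wz":-23.9,"claw":10}]'
python3 - <<'E'
from d import *
delta(MOUTH+TR.as_matrix()[:,2]*(.0278+.035),tray())
E
```

```text
clock: 4.4
position: [0.5297, 0.0397, 0.2502]
eef_rot: [1.919, 2.07, 0.438]
ft_force: [-0.8, 0.2, -2.1]
finger_gap: 0.023
finger_force: 30.0
 t=4.40 pos [0.5297 0.0397 0.2502] shift mm [ -4.2   7.8 138.7] turn deg [-0.06  0.07  0.13] gap 0.023 F [-0.8  0.2 -2.1] q [ 0.02 -0.07  2.26  0.04  0.53 -0.08]
```

```bash
python3 -m inch '[{"tx":-1,"ty":2,"tz":35,"wx":0,"wy":0,"wz":0.1,"claw":10},{"tx":-3,"ty":5,"tz":80,"wx":0,"wy":0,"wz":0.1,"claw":10},{"tx":-4,"ty":7,"tz":120,"wx":0,"wy":0,"wz":0.1,"claw":10},{"tx":-4,"ty":8,"tz":138,"wx":0,"wy":0,"wz":0.1,"claw":10},{"tx":-4,"ty":8,"tz":138,"wx":0,"wy":0,"wz":0.1,"claw":10},{"tx":-4,"ty":8,"tz":138,"wx":0,"wy":0,"wz":0.1,"claw":10}]'
python3 - <<'E'
from d import *
delta(MOUTH+TR.as_matrix()[:,2]*(.0278+.035),tray())
import cv2
d=arm.get_image('scene');np.savez('scene1.npz',**d);e=arm.get_image('top');np.savez('top1.npz',**e)
a=cv2.resize(d['img'][185:285,180:300,::-1],None,fx=5,fy=5,interpolation=cv2.INTER_CUBIC)[:,:400*2]
b=cv2.resize(e['img'][140:220,185:318,::-1],None,fx=6,fy=6,interpolation=cv2.INTER_CUBIC)
cv2.imwrite('pics/s2.png',a);cv2.imwrite('pics/t2.png',b)
E
```

```text
clock: 5.15
position: [0.5963, 0.0392, 0.137]
eef_rot: [1.927, 2.072, 0.432]
ft_force: [0.5, -0.5, -2.8]
finger_gap: 0.0229
finger_force: 30.0
 t=5.15 pos [0.5963 0.0392 0.137 ] shift mm [ 1.  -6.7  8.4] turn deg [-0.52  0.03 -0.05] gap 0.0229 F [ 0.5 -0.5 -2.8] q [ 0.02  0.24  2.19  0.07  0.31 -0.12]
```

View pics/t2.png

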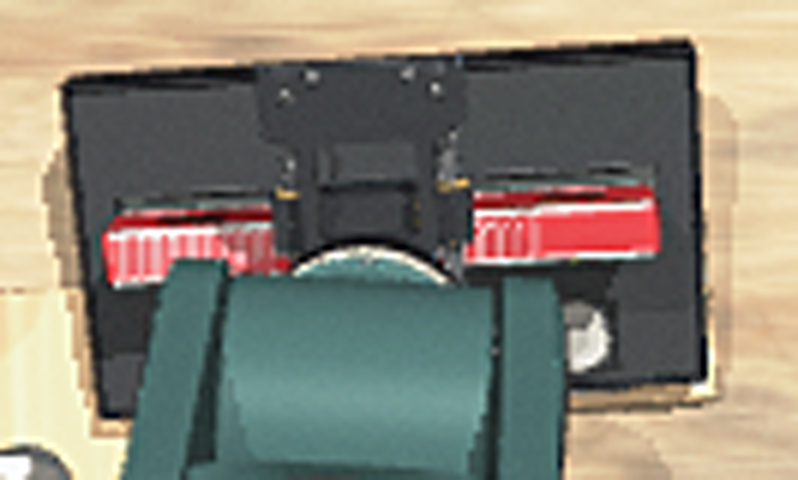

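View pics/s2.png

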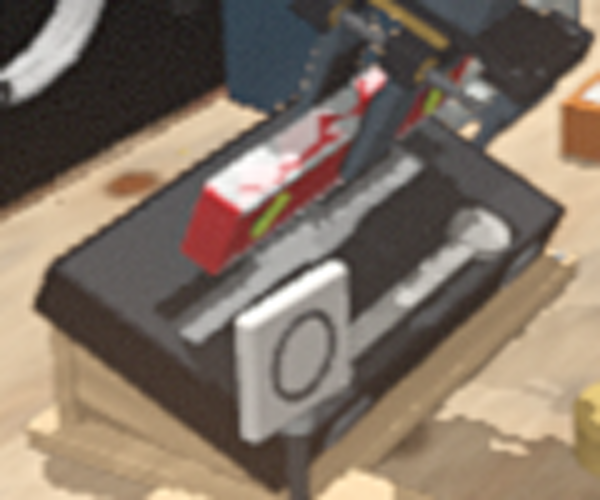

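The level lines up with the cutout (top crop from (105,245) to (660,220); scene crop end face (215,230), about 35 mm above the mouth). However, joint 5 is on its 0.31 limit, so this straight grasp can't go lower. I'll fit the arm's kinematics to see whether a grasp leaning along the level's length would be feasible.

```bash
cat > k.py <<'E'
import numpy as np
from scipy.optimize import least_squares
from scipy.spatial.transform import Rotation as Ro
from d import *
D=[([-1.377,.379,1.734,0,1.028,-.033],[.1573,-.6817,.2273]),([-.6,.24,2.06,0,.84,-.25],[.4715,-.2957,.1642]),([-.57,.36,2.07,0,.71,-.22],[.4842,-.2816,.0954]),([-.56,.48,2.07,0,.59,-.21],[.4872,-.2759,.0278]),([-.56,.15,2.02,0,.98,-.21],[.4862,-.2753,.2359]),([.02,-.07,2.26,.04,.53,-.08],[.5297,.0397,.2502])]
def rot(q): return Ro.from_euler('ZYZYZ',[q[0],q[1]+q[2],q[3],q[4],q[5]+C])
C=np.pi/2
def fk(q,g):
    a1,d1,a2,a3,b3,L=g[:6]
    r=np.array([a1+a2*np.sin(q[1])+a3*np.sin(q[1]+q[2])+b3*np.cos(q[1]+q[2]),0,d1+a2*np.cos(q[1])+a3*np.cos(q[1]+q[2])-b3*np.sin(q[1]+q[2])])
    return Ro.from_euler('Z',q[0]).apply(r)+rot(q).apply([0,0,L])
s=arm.sense(); D.append((s['qpos'],s['position']))
print('rot err', [ (rot(s['qpos']).inv()*Ro.from_rotvec(s['eef_rot'])).magnitude()])
f=lambda g:np.concatenate([fk(q,g)-p for q,p in D])
R=least_squares(lambda g:np.r_[f(g),1e-3*(g-[.1,.5,.5,.5,0,.25])],[.1,.5,.5,.5,0,.25]); G=R.x
LO=np.array([-2.77,-.74,0,-1.06,.31,-3.08]);HI=np.array([2.77,2.19,2.66,4.2,2.87,3.08])
def ik(p,Rt,q0):
    r=least_squares(lambda q:np.r_[(fk(q,G)-p)*10,(rot(q).inv()*Rt).as_rotvec()],q0,bounds=(LO,HI)); return r.x,np.abs(r.fun[:3]).max()*100,np.degrees(np.abs(r.fun[3:]).max())
E
python3 - <<'E'
from k import *
print(np.round(G,4),np.round(f(G).reshape(-1,3)*1e3,1).tolist())
A=TR.as_matrix()
for h in (.012,.06,.1):
  for b in (0,-15,-20,-25,-30,15,20,25,30):
    Rt=tray()*Ro.from_euler('y',b,degrees=True)
    best=min((ik(MOUTH+A[:,2]*h,Rt,q0) for q0 in ([0,.4,2.,.0,.4,0],[0,.4,2.,.8,.4,-.8],[0,.4,2.,-.8,.4,.8],[0,.4,2.,1.5,.4,-1.5])),key=lambda x:x[1]+x[2])
    print(h,b,np.round(best[0],2),'mm %.1f deg %.1f'%best[1:])
E
```

```text
Traceback (most recent call last):
  File "k.py", line 13, in <module>
    print('rot err', [ (rot(s['qpos']).inv()*Ro.from_rotvec(s['eef_rot'])).magnitude()])
                        ~~~^^^^^^^^^^^
  File "k.py", line 6, in rot
    def rot(q): return Ro.from_euler('ZYZYZ',[q[0],q[1]+q[2],q[3],q[4],q[5]+C])
                       ~~~~~~~~~~~~~^^^^^^^^^^^^^^^^^^^^^^^^^^^^^^^^^^^^^^^^^^^
  File "scipy/spatial/transform/_rotation.pyx", line 1413, in scipy.spatial.transform._rotation.Rotation.from_euler
ValueError: Expected axis specification to be a non-empty string of upto 3 characters, got ZYZYZ
```

```bash
sed -i "s/^def rot(q).*/def rot(q): return Ro.from_euler('ZYZ',[q[0],q[1]+q[2],q[3]])*Ro.from_euler('YZ',[q[4],q[5]+C])/" k.py
cat > t.py <<'E'
from k import *
print(np.round(G,4),np.round(f(G).reshape(-1,3)*1e3,1).tolist())
A=TR.as_matrix()
for h in (.012,.06,.1):
  for b in (0,-15,-20,-25,-30,15,20,25,30):
    Rt=tray()*Ro.from_euler('y',b,degrees=True)
    best=min((ik(MOUTH+A[:,2]*h,Rt,q0) for q0 in ([0,.4,2.,.0,.4,0],[0,.4,2.,.8,.4,-.8],[0,.4,2.,-.8,.4,.8],[0,.4,2.,1.5,.4,-1.5])),key=lambda x:x[1]+x[2])
    print(h,b,np.round(best[0],2),'mm %.1f deg %.1f'%best[1:])
E
python3 t.py
```

```text
rot err [4.718958039861916e-16]
[4.000e-04 3.095e-01 5.554e-01 6.015e-01 3.970e-02 2.531e-01] [[-22.3, -6.0, 0.7], [-13.5, -17.6, 1.3], [-13.4, -20.2, -0.7], [-12.9, -21.4, -0.2], [-15.5, -19.8, -2.4], [2.1, -23.9, 1.0], [0.9, -23.3, 0.3]]
0.012 0 [ 0.07  0.38  2.12  0.01  0.31 -0.02] mm 1.2 deg 5.0
0.012 -15 [ 0.19  0.39  2.15 -0.99  0.37  1.07] mm 0.0 deg 0.0
0.012 -20 [ 0.23  0.41  2.13 -1.06  0.47  1.17] mm 0.1 deg 0.5
0.012 -25 [ 0.26  0.43  2.11 -1.06  0.57  1.2 ] mm 0.4 deg 1.9
0.012 -30 [ 0.29  0.46  2.09 -1.06  0.67  1.23] mm 0.6 deg 3.2
0.012 15 [-0.06  0.39  2.15  0.99  0.38 -1.08] mm 0.0 deg 0.0
0.012 20 [-0.1   0.41  2.14  1.08  0.47 -1.2 ] mm 0.0 deg 0.0
0.012 25 [-0.14  0.44  2.12  1.13  0.57 -1.28] mm 0.0 deg 0.0
0.012 30 [-0.17  0.46  2.1   1.17  0.67 -1.34] mm 0.0 deg 0.0
0.06 0 [ 0.07  0.26  2.18  0.01  0.31 -0.02] mm 0.5 deg 1.9
0.06 -15 [ 0.2   0.28  2.18 -0.85  0.42  0.92] mm 0.0 deg 0.0
0.06 -20 [ 0.24  0.3   2.17 -0.97  0.51  1.07] mm 0.0 deg 0.0
0.06 -25 [ 0.28  0.33  2.16 -1.05  0.6   1.17] mm 0.0 deg 0.0
0.06 -30 [ 0.31  0.35  2.14 -1.06  0.7   1.21] mm 0.2 deg 1.1
0.06 15 [-0.06  0.29  2.18  0.85  0.43 -0.94] mm 0.0 deg 0.0
0.06 20 [-0.11  0.31  2.17  0.97  0.51 -1.08] mm 0.0 deg 0.0
0.06 25 [-0.14  0.33  2.16  1.04  0.61 -1.18] mm 0.0 deg 0.0
0.06 30 [-0.18  0.36  2.14  1.09  0.7  -1.25] mm 0.0 deg 0.0
0.1 0 [ 0.07  0.17  2.22  0.01  0.33 -0.02] mm 0.0 deg 0.0
0.1 -15 [ 0.2   0.19  2.21 -0.75  0.47  0.81] mm 0.0 deg 0.0
0.1 -20 [ 0.24  0.21  2.2  -0.88  0.55  0.97] mm 0.0 deg 0.0
0.1 -25 [ 0.28  0.24  2.19 -0.97  0.64  1.08] mm 0.0 deg 0.0
0.1 -30 [ 0.32  0.27  2.17 -1.03  0.73  1.17] mm 0.0 deg 0.0
0.1 15 [-0.07  0.2   2.21  0.75  0.48 -0.83] mm 0.0 deg 0.0
0.1 20 [-0.11  0.22  2.2   0.88  0.56 -0.98] mm 0.0 deg 0.0
0.1 25 [-0.15  0.24  2.18  0.96  0.65 -1.09] mm 0.0 deg 0.0
0.1 30 [-0.19  0.27  2.17  1.02  0.74 -1.17] mm 0.0 deg 0.0
```

```bash
python3 - <<'E'
import re
s=open('k.py').read()
s=s.replace("a1,d1,a2,a3,b3,L=g[:6]","a1,d1,a2,a3,b3,L,yo=g").replace("np.cos(q[1]+q[2]),0,d1","np.cos(q[1]+q[2]),yo,d1").replace("0,.25]","0,.25,0.02]")
open('k.py','w').write(s)
E
cat > t.py <<'E'
from k import *
print(np.round(G,4),np.abs(f(G)).max()*1e3)
A=TR.as_matrix()
def go(n,p,Rt):
    best=min((ik(np.array(p),Rt,q0) for q0 in ([0,.4,2.,.0,.4,0],[0,.4,2.,.8,.4,-.8],[0,.4,2.,1.5,.4,-1.5])),key=lambda x:x[1]+x[2])
    print(n,np.round(best[0],2),'mm %.1f deg %.1f'%best[1:])
for b in (12,15,18,22):
    y=Ro.from_euler('y',b,degrees=True)
    go(('seat',b),MOUTH+A[:,2]*.01,tray()*y)
    go(('above',b),MOUTH+A[:,2]*.1,tray()*y)
    go(('grasp',b),[.487,-.276,.03],down(-19.9)*y)
    go(('lift',b),[.487,-.276,.24],down(-19.9)*y)
delta([.53,.04,.25],tray())
E
python3 t.py
```

```text
rot err [4.718958039861916e-16]
[0.0022 0.3046 0.5479 0.5993 0.0359 0.2451 0.0239] 2.293628822725685
('seat', 12) [-0.08  0.39  2.15  0.91  0.34 -1.02] mm 0.0 deg 0.0
('above', 12) [-0.09  0.18  2.21  0.66  0.45 -0.77] mm 0.0 deg 0.0
('grasp', 12) [-0.65  0.5   2.05  0.32  0.68 -0.56] mm 0.0 deg 0.0
('lift', 12) [-0.65  0.17  2.    0.23  1.05 -0.42] mm 0.0 deg 0.0
('seat', 15) [-0.1   0.4   2.14  0.98  0.4  -1.11] mm 0.0 deg 0.0
('above', 15) [-0.11  0.19  2.2   0.76  0.5  -0.87] mm 0.0 deg 0.0
('grasp', 15) [-0.67  0.51  2.04  0.38  0.71 -0.63] mm 0.0 deg 0.0
('lift', 15) [-0.67  0.18  1.99  0.28  1.07 -0.47] mm 0.0 deg 0.0
('seat', 18) [-0.12  0.41  2.14  1.04  0.45 -1.18] mm 0.0 deg 0.0
('above', 18) [-0.14  0.21  2.2   0.83  0.55 -0.96] mm 0.0 deg 0.0
('grasp', 18) [-0.69  0.52  2.03  0.44  0.75 -0.69] mm 0.0 deg 0.0
('lift', 18) [-0.69  0.19  1.99  0.33  1.1  -0.51] mm 0.0 deg 0.0
('seat', 22) [-0.15  0.42  2.13  1.09  0.53 -1.26] mm 0.0 deg 0.0
('above', 22) [-0.17  0.22  2.19  0.9   0.62 -1.05] mm 0.0 deg 0.0
('grasp', 22) [-0.71  0.53  2.02  0.51  0.8  -0.76] mm 0.0 deg 0.0
('lift', 22) [-0.71  0.2   1.98  0.4   1.13 -0.57] mm 0.0 deg 0.0
 t=5.25 pos [0.5962 0.0395 0.1371] shift mm [   5.3  -15.4 -129.8] turn deg [-0.51  0.02 -0.03] gap 0.023 F [ 1.  -0.6 -2.9] q [ 0.02  0.24  2.19  0.07  0.31 -0.12]
```

```bash
python3 -m inch '[{"tx":1,"ty":-4,"tz":-40,"wx":0,"wy":0,"wz":0,"claw":10},{"tx":3,"ty":-9,"tz":-85,"wx":0,"wy":0,"wz":0,"claw":10},{"tx":5,"ty":-15,"tz":-125,"wx":0,"wy":0,"wz":0,"claw":10},{"tx":5,"ty":-15,"tz":-135,"wx":0,"wy":0,"wz":0,"claw":10},{"tx":5,"ty":-15,"tz":-135,"wx":0,"wy":0,"wz":0,"claw":10}]'
python3 - <<'E'
from d import *
delta([.487,-.276,.235],down(-19.9))
E
```

```text
clock: 5.88
position: [0.5286, 0.0397, 0.2543]
eef_rot: [1.927, 2.073, 0.432]
ft_force: [-0.2, 0.0, -2.8]
finger_gap: 0.0227
finger_force: 30.0
 t=5.88 pos [0.5286 0.0397 0.2543] shift mm [-311.9  -66.9   -8.1] turn deg [23.2  -4.94 23.74] gap 0.0227 F [-0.2  0.  -2.8] q [ 0.02 -0.08  2.26  0.04  0.55 -0.08]
```

```bash
python3 -m inch '[{"tx":-40,"ty":-8,"tz":-1,"wx":3,"wy":-0.6,"wz":3,"claw":10},{"tx":-95,"ty":-20,"tz":-2,"wx":7,"wy":-1.5,"wz":7,"claw":10},{"tx":-150,"ty":-32,"tz":-4,"wx":11.3,"wy":-2.4,"wz":11.5,"claw":10},{"tx":-205,"ty":-44,"tz":-5,"wx":15.3,"wy":-3.3,"wz":15.7,"claw":10},{"tx":-260,"ty":-56,"tz":-7,"wx":19.5,"wy":-4.2,"wz":20,"claw":10},{"tx":-295,"ty":-63,"tz":-8,"wx":22,"wy":-4.7,"wz":22.5,"claw":10},{"tx":-312,"ty":-67,"tz":-8,"wx":23.2,"wy":-4.9,"wz":23.7,"claw":10},{"tx":-312,"ty":-67,"tz":-8,"wx":23.2,"wy":-4.9,"wz":23.7,"claw":10}]'
python3 - <<'E'
from d import *
delta([.487,-.276,.0285],down(-19.9))
E
```

```text
clock: 6.88
position: [0.4865, -0.2765, 0.2329]
eef_rot: [-2.569, -1.802, 0.003]
ft_force: [-0.1, 0.2, -3.5]
finger_gap: 0.023
finger_force: 30.0
 t=6.88 pos [ 0.4865 -0.2765  0.2329] shift mm [  0.5   1.1 204.4] turn deg [-0.2  -0.02  0.  ] gap 0.023 F [-0.1  0.2 -3.5] q [-0.56  0.15  2.02 -0.    0.98 -0.21]
```

Lower, release, and back off upward.

```bash
python3 -m inch '[{"tx":0,"ty":0,"tz":50,"wx":-0.2,"wy":0,"wz":0,"claw":10},{"tx":0,"ty":0,"tz":105,"wx":-0.2,"wy":0,"wz":0,"claw":10},{"tx":0,"ty":0,"tz":160,"wx":-0.2,"wy":0,"wz":0,"claw":10},{"tx":0,"ty":0,"tz":190,"wx":-0.2,"wy":0,"wz":0,"claw":10},{"tx":0,"ty":0,"tz":200,"wx":-0.2,"wy":0,"wz":0,"claw":10},{"tx":0,"ty":0,"tz":203,"wx":-0.2,"wy":0,"wz":0,"claw":10},{"tx":0,"ty":0,"tz":204,"wx":-0.2,"wy":0,"wz":0,"claw":10},{"tx":0,"ty":0,"tz":204,"wx":-0.2,"wy":0,"wz":0,"claw":10}]'
python3 -m inch '[{"tx":0,"ty":0,"tz":0,"wx":0,"wy":0,"wz":0,"claw":26},{"tx":0,"ty":0,"tz":0,"wx":0,"wy":0,"wz":0,"claw":60},{"tx":0,"ty":0,"tz":0,"wx":0,"wy":0,"wz":0,"claw":60},{"tx":0,"ty":0,"tz":0,"wx":0,"wy":0,"wz":0,"claw":60},{"tx":0,"ty":0,"tz":-30,"wx":0,"wy":0,"wz":0,"claw":60},{"tx":0,"ty":0,"tz":-50,"wx":0,"wy":0,"wz":0,"claw":60},{"tx":0,"ty":0,"tz":-50,"wx":0,"wy":0,"wz":0,"claw":60}]'
python3 - <<'E'
from d import *
R=down(-19.9)
# grasp point 3 mm toward +... offset along level so tips are centred: TCP shifted by -4mm along tool x
p=np.array([.487,-.276,.030])+R.apply([-.003,0,0])
delta(p+np.array([0,0,.03]),R*Ro.from_euler('y',15,degrees=True),'above')
delta(p,R*Ro.from_euler('y',15,degrees=True),'grasp')
E
```

```text
clock: 7.88
position: [0.4867, -0.2763, 0.0314]
eef_rot: [2.569, 1.804, 0.002]
ft_force: [0.4, 0.2, -2.6]
finger_gap: 0.0226
finger_force: 30.0
clock: 8.75
position: [0.4869, -0.2766, 0.0818]
eef_rot: [2.568, 1.803, 0.003]
ft_force: [-0.1, 0.4, 0.6]
finger_gap: 0.06
finger_force: 0.0
above t=8.75 pos [ 0.4869 -0.2766  0.0818] shift mm [-2.4 -0.2 21.8] turn deg [ 0.24 15.04  0.07] gap 0.06 F [-0.1  0.4  0.6] q [-0.56  0.38  2.07  0.    0.69 -0.21]
grasp t=8.75 pos [ 0.4869 -0.2766  0.0818] shift mm [-2.4 -0.3 51.8] turn deg [ 0.24 15.04  0.07] gap 0.06 F [-0.1  0.4  0.6] q [-0.56  0.38  2.07  0.    0.69 -0.21]
```

```bash
python3 -m inch '[{"tx":-2.5,"ty":0,"tz":8,"wx":0.1,"wy":8,"wz":0,"claw":60},{"tx":-2.5,"ty":0,"tz":20,"wx":0.2,"wy":15,"wz":0,"claw":60},{"tx":-2.5,"ty":0,"tz":40,"wx":0.2,"wy":15,"wz":0,"claw":60},{"tx":-2.5,"ty":0,"tz":52,"wx":0.2,"wy":15,"wz":0,"claw":60},{"tx":-2.5,"ty":0,"tz":52,"wx":0.2,"wy":15,"wz":0,"claw":60},{"tx":-2.5,"ty":0,"tz":52,"wx":0.2,"wy":15,"wz":0,"claw":60}]'
python3 -m inch '[{"tx":0,"ty":0,"tz":0,"wx":0,"wy":0,"wz":0,"claw":10},{"tx":0,"ty":0,"tz":0,"wx":0,"wy":0,"wz":0,"claw":10},{"tx":0,"ty":0,"tz":0,"wx":0,"wy":0,"wz":0,"claw":10},{"tx":0,"ty":0,"tz":0,"wx":0,"wy":0,"wz":0,"claw":10},{"tx":0,"ty":0,"tz":0,"wx":0,"wy":0,"wz":0,"claw":10}]'
python3 - <<'E'
from d import *
delta([.487,-.276,.24],down(-19.9)*Ro.from_euler('y',15,degrees=True))
import cv2
t=arm.get_image('top');np.savez('top2.npz',**t)
hsv=cv2.cvtColor(t['img'],cv2.COLOR_RGB2HSV); m=((hsv[...,1]>130)&((hsv[...,0]<8)|(hsv[...,0]>172))).astype(np.uint8); m[:,:315]=0;m[:,415:]=0;m[:195]=0;m[255:]=0
ys,xs=np.nonzero(m); print('red extents',xs.min(),xs.max(),ys.min(),ys.max())
d=arm.get_image('scene');cv2.imwrite('pics/s3.png',cv2.resize(d['img'][140:260,260:400,::-1],None,fx=4,fy=4))
E
```

```text
clock: 9.5
position: [0.4856, -0.278, 0.0286]
eef_rot: [-2.433, -1.71, -0.317]
ft_force: [-0.0, -0.5, 0.1]
finger_gap: 0.0602
finger_force: 0.0
clock: 10.12
position: [0.4853, -0.2785, 0.0285]
eef_rot: [-2.433, -1.708, -0.318]
ft_force: [-0.3, 0.7, 2.1]
finger_gap: 0.0229
finger_force: 30.0
 t=10.12 pos [ 0.4853 -0.2785  0.0285] shift mm [  57.5    0.3 -203.6] turn deg [-0.12  0.01  0.03] gap 0.0229 F [-0.3  0.7  2.1] q [-0.67  0.51  2.03  0.38  0.72 -0.63]
red extents 323 357 209 229
```

View pics/s3.png

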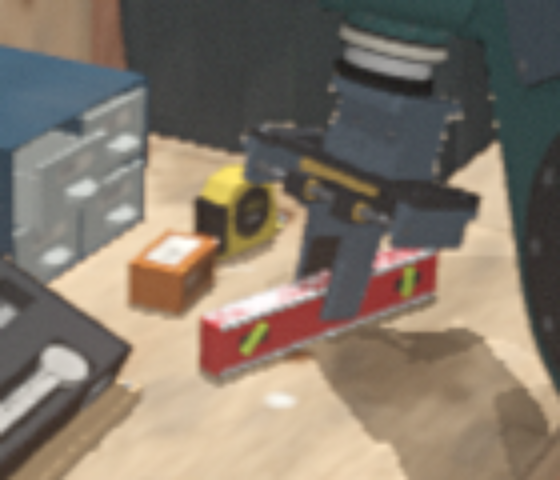

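The level stands upright and is gripped at its middle by the leaning tool (crop (345,270)). Lift it.

```bash
python3 -m inch '[{"tx":14,"ty":0,"tz":-50,"wx":0,"wy":0,"wz":0,"claw":10},{"tx":28,"ty":0,"tz":-100,"wx":0,"wy":0,"wz":0,"claw":10},{"tx":42,"ty":0,"tz":-150,"wx":0,"wy":0,"wz":0,"claw":10},{"tx":56,"ty":0,"tz":-200,"wx":0,"wy":0,"wz":0,"claw":10},{"tx":57,"ty":0,"tz":-204,"wx":0,"wy":0,"wz":0,"claw":10},{"tx":57,"ty":0,"tz":-204,"wx":0,"wy":0,"wz":0,"claw":10}]'
cat >> d.py <<'E'
TB=tray()*Ro.from_euler('y',15,degrees=True)
def above(h,dx=0,dy=0): # h: level underside above the cutout floor
    A=TR.as_matrix(); return MOUTH+A[:,2]*(h-.018+.0285)+A[:,1]*(-.003+dy)+A[:,0]*dx
E
python3 - <<'E'
from d import *
delta(above(.13)+[-.03,0,.01],TB); print(above(.13))
E
```

```text
clock: 10.98
position: [0.486, -0.2761, 0.2394]
eef_rot: [-2.432, -1.708, -0.318]
ft_force: [-0.2, 1.2, -3.4]
finger_gap: 0.0233
finger_force: 30.0
 t=10.97 pos [ 0.486  -0.2761  0.2394] shift mm [289.3 -62.  110.6] turn deg [-16.92   5.02 -29.05] gap 0.0233 F [-0.2  1.2 -3.4] q [-0.67  0.18  1.99  0.28  1.08 -0.47]
[0.56208323 0.03471222 0.197589  ]
```

```bash
python3 -m inch '[{"tx":35,"ty":-7,"tz":13,"wx":-2,"wy":0.6,"wz":-3.5,"claw":10},{"tx":80,"ty":-17,"tz":31,"wx":-4.7,"wy":1.4,"wz":-8,"claw":10},{"tx":130,"ty":-28,"tz":50,"wx":-7.6,"wy":2.3,"wz":-13,"claw":10},{"tx":180,"ty":-39,"tz":69,"wx":-10.5,"wy":3.1,"wz":-18,"claw":10},{"tx":230,"ty":-49,"tz":88,"wx":-13.5,"wy":4,"wz":-23,"claw":10},{"tx":270,"ty":-58,"tz":103,"wx":-15.8,"wy":4.7,"wz":-27,"claw":10},{"tx":289,"ty":-62,"tz":111,"wx":-16.9,"wy":5,"wz":-29,"claw":10},{"tx":289,"ty":-62,"tz":111,"wx":-16.9,"wy":5,"wz":-29,"claw":10}]'
python3 - <<'E'
from d import *
delta(above(.045),TB)
E
```

```text
clock: 11.98
position: [0.5309, 0.0355, 0.2055]
eef_rot: [1.955, 2.227, 0.724]
ft_force: [0.6, 0.4, -2.1]
finger_gap: 0.0231
finger_force: 30.0
 t=11.97 pos [0.5309 0.0355 0.2055] shift mm [-30.1  25.6 100.4] turn deg [-0.24 -0.04 -0.01] gap 0.0231 F [ 0.6  0.4 -2.1] q [-0.14  0.04  2.28  0.66  0.58 -0.78]
```

```bash
python3 -m inch '[{"tx":-8,"ty":10,"tz":26,"wx":-0.2,"wy":0,"wz":0,"claw":10},{"tx":-18,"ty":20,"tz":60,"wx":-0.2,"wy":0,"wz":0,"claw":10},{"tx":-26,"ty":26,"tz":88,"wx":-0.2,"wy":0,"wz":0,"claw":10},{"tx":-30,"ty":26,"tz":100,"wx":-0.2,"wy":0,"wz":0,"claw":10},{"tx":-30,"ty":26,"tz":100,"wx":-0.2,"wy":0,"wz":0,"claw":10},{"tx":-30,"ty":26,"tz":100,"wx":-0.2,"wy":0,"wz":0,"claw":10}]'
python3 - <<'E'
from d import *
delta(above(.045),TB)
import cv2
d=arm.get_image('scene');np.savez('scene1.npz',**d);e=arm.get_image('top');np.savez('top1.npz',**e)
a=cv2.resize(d['img'][190:280,185:295,::-1],None,fx=4,fy=4,interpolation=cv2.INTER_CUBIC)
b=cv2.resize(e['img'][150:215,195:307,::-1],None,fx=3,fy=3,interpolation=cv2.INTER_CUBIC)
c=np.zeros((max(360,195),440+336,3),np.uint8);c[:,:440]=a;c[:195,440:]=b
cv2.imwrite('pics/c3.png',c)
E
```

```text
clock: 12.72
position: [0.5986, 0.0357, 0.1237]
eef_rot: [1.952, 2.219, 0.73]
ft_force: [-0.0, -0.5, -2.8]
finger_gap: 0.0229
finger_force: 30.0
 t=12.72 pos [0.5986 0.0357 0.1237] shift mm [ 0.9 -3.2  3. ] turn deg [ 0.23  0.05 -0.05] gap 0.0229 F [-0.  -0.5 -2.8] q [-0.12  0.29  2.18  0.86  0.45 -0.99]
```

View pics/c3.png

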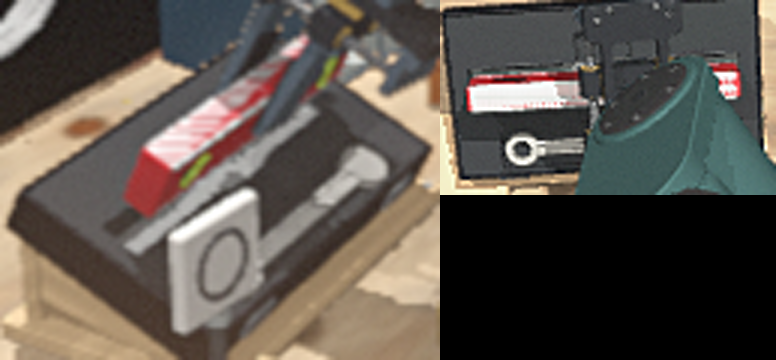

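Scene part of the composite (÷4, +185,+190): the level's left end face has corners (143,150), (188,168), (152,215), (128,195), and the cutout's left end is at (105–140,220–252). Check these against the projection of my estimate.

```bash
python3 - <<'E'
from d import *
from h import *
s=np.load('scene1.npz');t=np.load('top1.npz'); A=TR.as_matrix()
st=arm.sense(); R=Ro.from_rotvec(st['eef_rot'])*Ro.from_euler('y',-15,degrees=True); M=R.as_matrix() # level: x=tool y, y=tool x, z=-tool z
c=st['position']+M[:,0]*.003
for x in(-13,13):
  for z in (0,42):
    X=c+M[:,0]*.115+M[:,1]*x/1e3-M[:,2]*(z-28.5)/1e3
    p=proj(s,X);q=proj(t,X); print('level',x,z,'scene crop',np.round((p-[185,190]+.5)*4),'top crop',np.round((q-[195,150]+.5)*3+[440,0]))
for x,y,z in((14.5,121,18),(-14.5,121,18),(-14.5,121,0),(14.5,-121,18),(-14.5,-121,0),(42,25,18),(42,-25,18),(-42,25,18),(-42,-25,18)):
    X=MOUTH+A@(np.array([x,y,z-18])/1e3); print('cut',x,y,z,np.round((proj(s,X)-[185,190]+.5)*4))
E
python3 - <<'E'
import cv2,numpy as np
s=np.load('scene0.npz')['img'][190:280,185:295]
g=cv2.cvtColor(s,cv2.COLOR_RGB2GRAY).astype(float); g=np.clip((g-15)*255/110,0,255).astype(np.uint8)
cv2.imwrite('pics/sc0.png',cv2.resize(g,None,fx=4,fy=4,interpolation=cv2.INTER_CUBIC))
E
```

```text
level -13 0 scene crop [153. 223.] top crop [476. 101.]
level -13 42 scene crop [174. 173.] top crop [469. 113.]
level 13 0 scene crop [119. 197.] top crop [473.  72.]
level 13 42 scene crop [140. 147.] top crop [465.  83.]
cut 14.5 121 18 [100. 240.]
cut -14.5 121 18 [138. 268.]
cut -14.5 121 0 [129. 288.]
cut 14.5 -121 18 [305.  87.]
cut -14.5 -121 0 [329. 129.]
cut 42 25 18 [156. 149.]
cut 42 -25 18 [199. 119.]
cut -42 25 18 [259. 224.]
cut -42 -25 18 [299. 191.]
```

View pics/sc0.png

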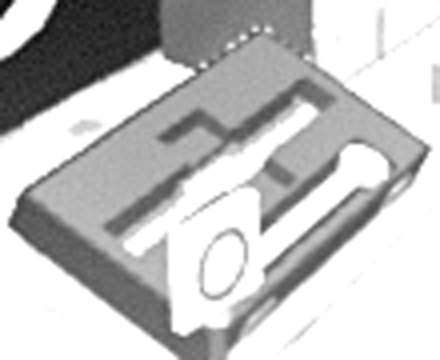

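```bash
python3 - <<'E'
from h import *
from scipy.optimize import least_squares
from scipy.spatial.transform import Rotation as Ro
t=np.load('top0.npz');s=np.load('scene0.npz')
K=lambda x,y:np.array(((x+.5)/7-.5+192,(y+.5)/7-.5+146)); S=lambda x,y:np.array(((x+.5)/4-.5+185,(y+.5)/4-.5+190))
T=[((42,25),K(338,103)),((42,-25),K(465,98)),((-42,25),K(350,312)),((-42,-25),K(472,303)),((14.5,121),K(88,190)),((14.5,-121),K(713,152)),((-14.5,121),K(98,257)),((-14.5,-121),K(720,222))]
C=[((42,25),S(160,137)),((42,-25),S(197,110)),((-42,-25),S(297,185)),((14.5,121),S(104,225)),((14.5,-121),S(303,79)),((-14.5,-121),S(335,99))]
for a,p in T:
    for b,q in C:
        if a==b: X,e=tri(t,p,s,q); print(a,np.round(X,4),round(e,4))
def res(q):
    R=Ro.from_euler('ZY',[q[3],-.42]); f=lambda a:R.apply([a[0]/1e3,a[1]/1e3,0])+q[:3]
    return np.concatenate([proj(t,f(a))-p for a,p in T]+[proj(s,f(a))-p for a,p in C])
r=least_squares(res,[.62,.04,.07,.07],loss='soft_l1'); print(r.x,np.degrees(r.x[3]),np.round(res(r.x),1))
E
```

```text
(42, 25) [0.6531 0.0671 0.0945] 0.0002
(42, -25) [0.6576 0.02   0.0927] 0.0018
(-42, -25) [0.5826 0.0162 0.0573] 0.0005
(14.5, 121) [0.6203 0.162  0.0854] 0.0004
(14.5, -121) [ 0.6395 -0.0755  0.0823] 0.0009
(-14.5, -121) [ 0.6145 -0.0787  0.0721] 0.0012
[0.61796304 0.04159129 0.0763088  0.07762617] 4.447652023095085 [-0.9 -0.4 -0.2 -0.9  0.   0.3  1.   0.4 -0.3 -0.4  0.8 -0.7 -0.5  0.6
  0.3 -0.1 -0.8  0.6  0.6 -0.2  0.7 -0.9 -0.6  1.2  0.5 -0.3  0.8  0.5]
```

```bash
sed -i 's/^MOUTH=.*/MOUTH=np.array([.618,.0416,.0763])/; s/^YAW=.*/YAW=np.radians(4.4)/' d.py
python3 - <<'E'
from d import *
delta(above(.022),TB); delta(above(.0),TB)
E
```

```text
t=12.82 pos [0.5989 0.0358 0.1241] shift mm [-3.6 -1.8 18.8] turn deg [ 0.32  0.13 -0.2 ] gap 0.0224 F [-0.3  1.4 -2. ] q [-0.12  0.29  2.18  0.86  0.45 -0.99]
 t=12.82 pos [0.5989 0.0358 0.1241] shift mm [-9.3 -1.9 40.1] turn deg [ 0.32  0.13 -0.2 ] gap 0.0224 F [-0.3  1.4 -2. ] q [-0.12  0.29  2.18  0.86  0.45 -0.99]
```

```bash
python3 -m inch '[{"tx":-2,"ty":-2,"tz":8,"wx":0.3,"wy":0.1,"wz":-0.2,"claw":10},{"tx":-3.6,"ty":-2,"tz":18,"wx":0.3,"wy":0.1,"wz":-0.2,"claw":10},{"tx":-3.6,"ty":-2,"tz":18.8,"wx":0.3,"wy":0.1,"wz":-0.2,"claw":10},{"tx":-3.6,"ty":-2,"tz":18.8,"wx":0.3,"wy":0.1,"wz":-0.2,"claw":10}]'
python3 - <<'E'
from d import *
delta(above(.012),TB)
E
python3 -m inch '[{"tx":-0.7,"ty":0,"tz":2.5,"wx":0,"wy":0,"wz":0,"claw":10},{"tx":-1.3,"ty":0,"tz":5,"wx":0,"wy":0,"wz":0,"claw":10},{"tx":-2,"ty":0,"tz":7.5,"wx":0,"wy":0,"wz":0,"claw":10},{"tx":-2.6,"ty":0,"tz":9.7,"wx":0,"wy":0,"wz":0,"claw":10},{"tx":-2.6,"ty":0,"tz":9.7,"wx":0,"wy":0,"wz":0,"claw":10}]'
python3 - <<'E'
from d import *
delta(above(.0),TB)
s=arm.sense(); A=TR.as_matrix(); print('F tray axes',A.T@np.array(s['ft_force']),'M',A.T@np.array(s['moment']))
E
```

```text
clock: 13.32
position: [0.6047, 0.0379, 0.1046]
eef_rot: [1.95, 2.228, 0.726]
ft_force: [0.9, 0.2, -2.2]
finger_gap: 0.0228
finger_force: 30.0
 t=13.32 pos [0.6047 0.0379 0.1046] shift mm [-2.6  0.9  8.5] turn deg [-0.07  0.01 -0.01] gap 0.0228 F [ 0.9  0.2 -2.2] q [-0.12  0.34  2.16  0.9   0.43 -1.04]
clock: 13.95
position: [0.6095, 0.038, 0.0961]
eef_rot: [1.949, 2.227, 0.727]
ft_force: [2.3, 0.4, 1.2]
finger_gap: 0.0229
finger_force: 30.0
 t=13.95 pos [0.6095 0.038  0.0961] shift mm [-3.  -0.1 10.8] turn deg [ 0.01  0.03 -0.01] gap 0.0229 F [2.3 0.4 1.2] q [-0.11  0.36  2.15  0.93  0.42 -1.07]
F tray axes [2.65693536 0.22103487 0.15271668] M [-0.01446536 -0.37627098 -0.01045349]
```

Contact has begun: about 3 N normal and 4 N upslope, so I'll shift 1 mm upslope while pressing on.

```bash
python3 -m inch '[{"tx":-0.7,"ty":0.8,"tz":2.5,"wx":0,"wy":0,"wz":0,"claw":10},{"tx":-1.3,"ty":1.2,"tz":5,"wx":0,"wy":0,"wz":0,"claw":10},{"tx":-1.6,"ty":1.2,"tz":6,"wx":0,"wy":0,"wz":0,"claw":10},{"tx":-1.6,"ty":1.2,"tz":6,"wx":0,"wy":0,"wz":0,"claw":10}]'
cat > c.py <<'E'
from d import *
delta(above(.0),TB)
s=arm.sense(); A=TR.as_matrix(); print('F tray axes',np.round(A.T@np.array(s['ft_force']),1),'M',np.round(A.T@np.array(s['moment']),2),'tray pos mm',np.round(A.T@(s['position']-MOUTH)*1e3,1))
E
python3 c.py
```

```text
clock: 14.45
position: [0.6123, 0.0384, 0.0904]
eef_rot: [1.95, 2.228, 0.726]
ft_force: [-0.5, 1.6, 0.8]
finger_gap: 0.023
finger_force: 30.0
 t=14.45 pos [0.6123 0.0384 0.0904] shift mm [-1.5 -0.3  4.6] turn deg [-0.06  0.01 -0.01] gap 0.023 F [-0.5  1.6  0.8] q [-0.11  0.37  2.15  0.94  0.42 -1.08]
F tray axes [-0.   1.7  0.9] M [0.11 0.22 0.12] tray pos mm [ 0.3 -2.7 15.3]
```

```bash
python3 -m inch '[{"tx":-0.5,"ty":0,"tz":2,"wx":0,"wy":0,"wz":0,"claw":10},{"tx":-1,"ty":0,"tz":4,"wx":0,"wy":0,"wz":0,"claw":10},{"tx":-1,"ty":0,"tz":4,"wx":0,"wy":0,"wz":0,"claw":10}]'; python3 c.py|tail -1
python3 -m inch '[{"tx":-0.5,"ty":0,"tz":2,"wx":0,"wy":0,"wz":0,"claw":10},{"tx":-0.8,"ty":0,"tz":3,"wx":0,"wy":0,"wz":0,"claw":10},{"tx":-0.8,"ty":0,"tz":3,"wx":0,"wy":0,"wz":0,"claw":10}]'; python3 c.py
```

```text
clock: 14.82
position: [0.6141, 0.0386, 0.0868]
eef_rot: [1.95, 2.228, 0.726]
ft_force: [-3.2, -1.5, 6.2]
finger_gap: 0.0228
finger_force: 30.0
F tray axes [-0.5 -1.2  7. ] M [0.09 0.39 0.13] tray pos mm [ 0.5 -2.7 11.2]
clock: 15.2
position: [0.6151, 0.0386, 0.0847]
eef_rot: [1.95, 2.228, 0.728]
ft_force: [-20.6, -5.5, 29.1]
finger_gap: 0.0227
finger_force: 30.8
 t=15.20 pos [0.6151 0.0386 0.0847] shift mm [ 0.1 -0.6 -1.6] turn deg [-0.03 -0.03  0.  ] gap 0.0227 F [-20.6  -5.5  29.1] q [-0.11  0.39  2.14  0.96  0.41 -1.1 ]
F tray axes [-7.3 -3.9 35.2] M [0.67 1.33 0.39] tray pos mm [ 0.6 -2.7  8.9]
```

Force rose to 35 N, so it has bottomed. I'll ease off, open modestly (the scoops are 84 mm wide), and retreat along the tool.

```bash
python3 -m inch '[{"tx":0,"ty":0,"tz":-1.5,"wx":0,"wy":0,"wz":0,"claw":10},{"tx":0,"ty":0,"tz":-1.5,"wx":0,"wy":0,"wz":0,"claw":30},{"tx":0,"ty":0,"tz":-1.5,"wx":0,"wy":0,"wz":0,"claw":40},{"tx":0,"ty":0,"tz":-1.5,"wx":0,"wy":0,"wz":0,"claw":40},{"tx":0,"ty":0,"tz":-1.5,"wx":0,"wy":0,"wz":0,"claw":40},{"tx":0,"ty":0,"tz":-40,"wx":0,"wy":0,"wz":0,"claw":40},{"tx":0,"ty":0,"tz":-100,"wx":0,"wy":0,"wz":0,"claw":40},{"tx":0,"ty":0,"tz":-150,"wx":0,"wy":0,"wz":0,"claw":40}]'
python3 - <<'E'
from d import *
delta([.50,-.15,.30],down(0))
E
```

```text
clock: 16.2
position: [0.5588, -0.0051, 0.2178]
eef_rot: [1.95, 2.227, 0.726]
ft_force: [0.5, -0.7, 1.4]
finger_gap: 0.0403
finger_force: 0.0
 t=16.20 pos [ 0.5588 -0.0051  0.2178] shift mm [-108.6  -30.3 -136.1] turn deg [ 23.31 -15.64   7.45] gap 0.0403 F [ 0.5 -0.7  1.4] q [-0.22  0.07  2.21  0.65  0.64 -0.84]
```

```bash
python3 -m inch '[{"tx":-25,"ty":-8,"tz":-34,"wx":5,"wy":-3.3,"wz":1.6,"claw":40},{"tx":-55,"ty":-15,"tz":-70,"wx":12,"wy":-8,"wz":4,"claw":40},{"tx":-90,"ty":-25,"tz":-112,"wx":19,"wy":-13,"wz":6,"claw":40},{"tx":-109,"ty":-30,"tz":-136,"wx":23.3,"wy":-15.6,"wz":7.4,"claw":40},{"tx":-109,"ty":-30,"tz":-136,"wx":23.3,"wy":-15.6,"wz":7.4,"claw":40}]'
cat > m.py <<'E'
from d import *
from h import *
t=arm.get_image('top');s=arm.get_image('scene');np.savez('top3.npz',**t);np.savez('scene3.npz',**s)
A=TR.as_matrix()
for n,d in(('top',t),('scene',s)):
    h=cv2.cvtColor(d['img'],cv2.COLOR_RGB2HSV).astype(int); H,S,V=h[...,0],h[...,1],h[...,2]
    X=[proj(d,MOUTH+A@(np.array([x,y,z])/1e3)) for x in(-25,25) for y in(-130,130) for z in(-10,40)]; x0,y0=np.floor(np.min(X,0)).astype(int);x1,y1=np.ceil(np.max(X,0)).astype(int)
    for nm,m in(('red',(S>120)&((H<8)|(H>172))&(V>60)),('redwhite',((S<60)&(V>190))|((S>120)&((H<8)|(H>172))&(V>60)))):
        k=np.zeros(m.shape,np.uint8);k[y0:y1,x0:x1]=m[y0:y1,x0:x1]
        nn,l,st,ce=cv2.connectedComponentsWithStats(k); i=1+np.argmax(st[1:,4]); c=cv2.findContours((l==i).astype(np.uint8),0,2)[0][0]
        print(n,nm,st[i],np.round(cv2.approxPolyDP(c,2,True)[:,0]).tolist())
    for z in(6,15,24):
        print('pred corners top z',z,[np.round(proj(d,MOUTH+A@(np.array([x,y,z])/1e3)),1).tolist() for x,y in((12,115),(12,-115),(-12,-115),(-12,115))])
E
python3 m.py
```

```text
clock: 16.82
position: [0.5018, -0.1506, 0.2993]
eef_rot: [2.22, 2.221, 0.003]
ft_force: [-0.1, -0.1, 0.1]
finger_gap: 0.04
finger_force: 0.0
top red [205 168  89  17 202] [[293, 176], [291, 168], [209, 173], [205, 179], [206, 184], [206, 175], [279, 171], [275, 169], [291, 170]]
top redwhite [205 168  89  17 927] [[293, 176], [291, 168], [209, 173], [205, 179], [206, 184], [287, 179]]
pred corners top z 6 [[205.9, 173.5], [292.2, 168.2], [292.6, 176.9], [206.9, 182.3]]
pred corners top z 15 [[205.4, 174.2], [292.5, 168.8], [292.9, 177.7], [206.4, 183.1]]
pred corners top z 24 [[204.9, 175.0], [292.7, 169.5], [293.1, 178.4], [205.9, 183.9]]
scene red [212 236  17  17 135] [[224, 236], [216, 240], [212, 247], [217, 252], [222, 251], [228, 242], [222, 245], [221, 242], [224, 241], [220, 239]]
scene redwhite [212 205  58  48 658] [[269, 208], [262, 205], [221, 235], [219, 240], [218, 237], [212, 247], [217, 252], [222, 251], [229, 239], [233, 240], [231, 244], [243, 235], [240, 231], [246, 226], [250, 229], [258, 222], [257, 218], [263, 213], [264, 218]]
pred corners top z 6 [[213.0, 244.9], [261.3, 208.8], [268.1, 213.6], [220.7, 250.6]]
pred corners top z 15 [[214.0, 242.2], [262.4, 206.4], [269.3, 211.2], [221.8, 248.0]]
pred corners top z 24 [[215.1, 239.6], [263.5, 204.0], [270.4, 208.8], [222.9, 245.4]]
```

```bash
cat > p.py <<'E'
import sys
from k import *
A=TR.as_matrix()
def P(y,h): return MOUTH+A@np.array([0.0006,(y+12)/1e3,(h+41.7)/1e3])
for y in(-70,70):
    for h in (60,0):
        b=min((ik(P(y,h),TB,q0) for q0 in ([0,.4,2.,.8,.4,-.8],[0,.4,2.,1.2,.4,-1.2])),key=lambda x:x[1]+x[2]); print(y,h,np.round(b[0],2),np.round(b[1:],1))
        delta(P(y,h),TB)
E
python3 p.py
```

```text
rot err [5.764504657140887e-16]
-70 60 [-0.23  0.19  2.18  0.74  0.57 -0.95] [0. 0.]
 t=16.93 pos [ 0.501  -0.1492  0.2976] shift mm [129.4  80.7 128.6] turn deg [-23.29  15.53  -7.4 ] gap 0.0403 F [-0.7  0.4 -0.2] q [-0.34  0.01  2.04  0.    1.09 -0.34]
-70 0 [-0.21  0.33  2.14  0.86  0.5  -1.08] [0. 0.]
 t=16.93 pos [ 0.501  -0.1492  0.2976] shift mm [131.  105.1 183.4] turn deg [-23.29  15.53  -7.4 ] gap 0.0403 F [-0.7  0.4 -0.2] q [-0.34  0.01  2.04  0.    1.09 -0.34]
70 60 [ 0.06  0.17  2.21  0.68  0.44 -0.66] [0. 0.]
 t=16.93 pos [ 0.501  -0.1492  0.2976] shift mm [269.   70.2 129. ] turn deg [-23.29  15.53  -7.4 ] gap 0.0403 F [-0.7  0.4 -0.2] q [-0.34  0.01  2.04  0.    1.09 -0.34]
70 0 [ 0.06  0.31  2.17  0.85  0.36 -0.84] [0. 0.]
 t=16.93 pos [ 0.501  -0.1492  0.2976] shift mm [270.6  94.5 183.8] turn deg [-23.29  15.53  -7.4 ] gap 0.0403 F [-0.7  0.4 -0.2] q [-0.34  0.01  2.04  0.    1.09 -0.34]
```

```bash
python3 -m inch '[{"tx":35,"ty":20,"tz":32,"wx":-6,"wy":4,"wz":-2,"claw":0},{"tx":75,"ty":47,"tz":75,"wx":-13.5,"wy":9,"wz":-4.3,"claw":0},{"tx":115,"ty":72,"tz":115,"wx":-20.7,"wy":13.8,"wz":-6.6,"claw":0},{"tx":129,"ty":81,"tz":128,"wx":-23.3,"wy":15.5,"wz":-7.4,"claw":0},{"tx":129,"ty":81,"tz":128,"wx":-23.3,"wy":15.5,"wz":-7.4,"claw":0},{"tx":129,"ty":81,"tz":128,"wx":-23.3,"wy":15.5,"wz":-7.4,"claw":0}]'
python3 p.py | grep -A1 '^-70 0'
```

```text
clock: 17.68
position: [0.582, -0.0208, 0.1711]
eef_rot: [1.95, 2.227, 0.723]
ft_force: [0.6, -0.7, 0.4]
finger_gap: 0.0007
finger_force: 0.0
-70 0 [-0.22  0.33  2.15  0.86  0.5  -1.09] [0. 0.]
 t=17.68 pos [ 0.582  -0.0208  0.1711] shift mm [-14.3  -0.9  59.8] turn deg [-0.07  0.16  0.01] gap 0.0007 F [ 0.6 -0.7  0.4] q [-0.24  0.19  2.18  0.74  0.57 -0.96]
```

```bash
python3 -m inch '[{"tx":-7,"ty":0,"tz":25,"wx":0,"wy":0,"wz":0,"claw":0},{"tx":-13,"ty":0,"tz":48,"wx":0,"wy":0,"wz":0,"claw":0},{"tx":-14,"ty":0,"tz":54,"wx":0,"wy":0,"wz":0,"claw":0},{"tx":-14.5,"ty":0,"tz":56,"wx":0,"wy":0,"wz":0,"claw":0}]'; python3 c.py|tail -1
python3 -m inch '[{"tx":-0.5,"ty":0,"tz":2,"wx":0,"wy":0,"wz":0,"claw":0},{"tx":-0.5,"ty":0,"tz":2,"wx":0,"wy":0,"wz":0,"claw":0}]'; python3 c.py|tail -1
python3 -m inch '[{"tx":-0.5,"ty":0,"tz":2,"wx":0,"wy":0,"wz":0,"claw":0},{"tx":-0.5,"ty":0,"tz":2,"wx":0,"wy":0,"wz":0,"claw":0}]'; python3 c.py|tail -1
```

```text
clock: 18.18
position: [0.6057, -0.0187, 0.1184]
eef_rot: [1.949, 2.226, 0.724]
ft_force: [-0.7, 0.4, 0.4]
finger_gap: 0.0004
finger_force: 0.0
F tray axes [-0.5  0.4  0.6] M [-0.18  0.11  0.06] tray pos mm [  1.8 -59.2  45.4]
clock: 18.42
position: [0.6066, -0.0185, 0.1166]
eef_rot: [1.949, 2.226, 0.725]
ft_force: [-1.4, -1.3, 2.9]
finger_gap: 0.0006
finger_force: 1.5
F tray axes [-0.2 -1.2  3.2] M [-0.21  0.05  0.09] tray pos mm [  1.8 -59.1  43.3]
clock: 18.68
position: [0.6073, -0.0184, 0.1155]
eef_rot: [1.948, 2.227, 0.726]
ft_force: [-19.1, -4.6, 29.0]
finger_gap: 0.0007
finger_force: 16.9
F tray axes [-5.9 -3.2 34.4] M [0.39 1.06 0.21] tray pos mm [  2.1 -59.   42. ]
```

Right end is solid at 42–43 mm under 34 N. Now check the left end at the same level.

```bash
python3 -m inch '[{"tx":5,"ty":0,"tz":-20,"wx":0,"wy":0,"wz":0,"claw":0},{"tx":9,"ty":0,"tz":-35,"wx":0,"wy":0,"wz":0,"claw":0},{"tx":9,"ty":0,"tz":-35,"wx":0,"wy":0,"wz":0,"claw":0}]'; python3 p.py | grep -A1 '^70 0'
```

```text
clock: 19.05
position: [0.5928, -0.0199, 0.1481]
eef_rot: [1.948, 2.226, 0.725]
ft_force: [-0.2, -0.0, -0.0]
finger_gap: 0.0004
finger_force: 0.0
70 0 [ 0.05  0.31  2.18  0.86  0.36 -0.85] [0. 0.]
 t=19.05 pos [ 0.5928 -0.0199  0.1481] shift mm [127.4  -1.4  71.1] turn deg [0.05 0.15 0.04] gap 0.0004 F [-0.2 -0.  -0. ] q [-0.23  0.25  2.17  0.79  0.54 -1.01]
```

```bash
python3 -m inch '[{"tx":40,"ty":0,"tz":11,"wx":0,"wy":0,"wz":0,"claw":0},{"tx":90,"ty":-1,"tz":24,"wx":0,"wy":0,"wz":0,"claw":0},{"tx":130,"ty":-1,"tz":35,"wx":0,"wy":0,"wz":0,"claw":0},{"tx":135,"ty":-1,"tz":37,"wx":0,"wy":0,"wz":0,"claw":0},{"tx":132,"ty":-1,"tz":55,"wx":0,"wy":0,"wz":0,"claw":0},{"tx":129,"ty":-1,"tz":65,"wx":0,"wy":0,"wz":0,"claw":0},{"tx":128.5,"ty":-1,"tz":67,"wx":0,"wy":0,"wz":0,"claw":0},{"tx":128.5,"ty":-1,"tz":67,"wx":0,"wy":0,"wz":0,"claw":0}]'; python3 c.py|tail -1
python3 -m inch '[{"tx":-0.5,"ty":0,"tz":2,"wx":0,"wy":0,"wz":0,"claw":0},{"tx":-0.5,"ty":0,"tz":2,"wx":0,"wy":0,"wz":0,"claw":0}]'; python3 c.py|tail -1
python3 -m inch '[{"tx":-0.5,"ty":0,"tz":1.5,"wx":0,"wy":0,"wz":0,"claw":0},{"tx":-0.5,"ty":0,"tz":1.5,"wx":0,"wy":0,"wz":0,"claw":0}]'; python3 c.py|tail -1
```

```text
clock: 20.05
position: [0.5936, 0.1218, 0.1174]
eef_rot: [1.95, 2.227, 0.724]
ft_force: [-0.8, 1.0, 0.6]
finger_gap: 0.0006
finger_force: 0.0
F tray axes [-0.4  1.1  0.9] M [-0.18  0.14  0.08] tray pos mm [ 0.2 81.8 45. ]
clock: 20.3
position: [0.5945, 0.1222, 0.1159]
eef_rot: [1.949, 2.227, 0.725]
ft_force: [0.3, -0.2, 0.2]
finger_gap: 0.0005
finger_force: 0.2
F tray axes [ 0.4 -0.2  0.1] M [-0.19  0.1   0.09] tray pos mm [ 0.4 82.2 43.1]
clock: 20.55
position: [0.5951, 0.1223, 0.115]
eef_rot: [1.949, 2.227, 0.725]
ft_force: [-12.1, -4.4, 20.7]
finger_gap: 0.0006
finger_force: 11.8
F tray axes [-2.9 -3.5 23.9] M [-0.03  0.85  0.2 ] tray pos mm [ 0.5 82.2 42.1]
```

Both ends contact at about 43 mm and stay solid, so the level is home along its length. Now retreat and take the flag.

```bash
python3 -m inch '[{"tx":5,"ty":0,"tz":-20,"wx":0,"wy":0,"wz":0,"claw":0},{"tx":15,"ty":0,"tz":-60,"wx":0,"wy":0,"wz":0,"claw":0},{"tx":25,"ty":0,"tz":-110,"wx":0,"wy":0,"wz":0,"claw":0},{"tx":25,"ty":0,"tz":-130,"wx":0,"wy":0,"wz":0,"claw":50},{"tx":25,"ty":0,"tz":-130,"wx":0,"wy":0,"wz":0,"claw":50}]'
python3 - <<'E'
from d import *
delta([.495,.212,.24],down(-4.2))
E
```

```text
clock: 21.18
position: [0.5426, 0.1088, 0.2363]
eef_rot: [1.948, 2.225, 0.727]
ft_force: [-0.2, 0.1, -0.1]
finger_gap: 0.0176
finger_force: 0.0
 t=21.18 pos [0.5426 0.1088 0.2363] shift mm [108.  -34.5   8.5] turn deg [ 22.92 -16.43  11.57] gap 0.0176 F [-0.2  0.1 -0.1] q [ 0.03  0.    2.24  0.55  0.56 -0.52]
```

```bash
python3 -m inch '[{"tx":25,"ty":-8,"tz":2,"wx":5.3,"wy":-3.8,"wz":2.7,"claw":50},{"tx":55,"ty":-18,"tz":4,"wx":12,"wy":-8.5,"wz":6,"claw":50},{"tx":90,"ty":-29,"tz":7,"wx":19,"wy":-13.7,"wz":9.6,"claw":50},{"tx":108,"ty":-34.5,"tz":8.5,"wx":22.9,"wy":-16.4,"wz":11.6,"claw":50},{"tx":108,"ty":-34.5,"tz":8.5,"wx":22.9,"wy":-16.4,"wz":11.6,"claw":50},{"tx":108,"ty":-34.5,"tz":8.5,"wx":22.9,"wy":-16.4,"wz":11.6,"claw":50}]'
python3 - <<'E'
from d import *
delta([.495,.212,.145],down(-4.2))
from h import *
# flag plate in the image before: top-edge white pixels in top0, at z=.156
t=dict(np.load('top0.npz')); h=cv2.cvtColor(t['img'],cv2.COLOR_RGB2HSV)
m=((h[...,1]<40)&(h[...,2]>200)).astype(np.uint8); k=np.zeros_like(m);k[205:228,155:200]=m[205:228,155:200]
n,l,st,ce=cv2.connectedComponentsWithStats(k);i=1+np.argmax(st[1:,4]);p=np.argwhere(l==i)[:,::-1]
P=np.array([onz(t,q,.156)[:2] for q in p]).astype(np.float32); print(st[i],cv2.minAreaRect(P),P.mean(0))
E
```

```text
clock: 21.92
position: [0.4943, 0.212, 0.2372]
eef_rot: [-2.298, -2.138, 0.003]
ft_force: [-0.0, 0.2, 0.5]
finger_gap: 0.0502
finger_force: 0.0
 t=21.93 pos [0.4943 0.212  0.2372] shift mm [-0.   1.1 92.2] turn deg [-0.21 -0.05  0.06] gap 0.0502 F [-0.   0.2  0.5] q [0.36 0.11 2.05 0.   0.98 0.43]
[164 211  26   9  97] ((0.5005080103874207, 0.21192221343517303), (0.06112495809793472, 0.018257174640893936), 86.5169448852539) [0.496237  0.2113981]
```

```bash
python3 -m inch '[{"tx":0,"ty":1,"tz":40,"wx":-0.2,"wy":0,"wz":0,"claw":50},{"tx":0,"ty":1,"tz":80,"wx":-0.2,"wy":0,"wz":0,"claw":50},{"tx":0,"ty":1,"tz":92,"wx":-0.2,"wy":0,"wz":0,"claw":50},{"tx":0,"ty":1,"tz":92,"wx":-0.2,"wy":0,"wz":0,"claw":20},{"tx":0,"ty":1,"tz":92,"wx":-0.2,"wy":0,"wz":0,"claw":6},{"tx":0,"ty":1,"tz":92,"wx":-0.2,"wy":0,"wz":0,"claw":6},{"tx":0,"ty":1,"tz":92,"wx":-0.2,"wy":0,"wz":0,"claw":6},{"tx":0,"ty":1,"tz":92,"wx":-0.2,"wy":0,"wz":0,"claw":6}]'
python3 - <<'E'
from d import *
delta([.495,.212,.145],down(-4.2))
E
```

```text
clock: 22.92
position: [0.4967, 0.2122, 0.1474]
eef_rot: [2.299, 2.137, 0.005]
ft_force: [6.6, -2.5, -2.1]
finger_gap: 0.01
finger_force: 30.0
 t=22.93 pos [0.4967 0.2122 0.1474] shift mm [-0.4 -1.7  2.3] turn deg [ 0.23 -0.06  0.02] gap 0.01 F [ 6.6 -2.5 -2.1] q [ 0.36  0.25  2.1  -0.    0.8   0.43]
```

Gripped (10 mm). I'll nudge to relieve the side force, then turn.

```bash
python3 -m inch '[{"tx":0,"ty":1.5,"tz":0,"wx":0,"wy":0,"wz":0,"claw":6},{"tx":0,"ty":1.5,"tz":0,"wx":0,"wy":0,"wz":-5,"claw":6},{"tx":0,"ty":1.5,"tz":0,"wx":0,"wy":0,"wz":-13,"claw":6},{"tx":0,"ty":1.5,"tz":0,"wx":0,"wy":0,"wz":-21,"claw":6},{"tx":0,"ty":1.5,"tz":0,"wx":0,"wy":0,"wz":-29,"claw":6},{"tx":0,"ty":1.5,"tz":0,"wx":0,"wy":0,"wz":-37,"claw":6},{"tx":0,"ty":1.5,"tz":0,"wx":0,"wy":0,"wz":-45,"claw":6},{"tx":0,"ty":1.5,"tz":0,"wx":0,"wy":0,"wz":-45,"claw":6}]'
```

```text
clock: 23.92
position: [0.4973, 0.2122, 0.1473]
eef_rot: [1.304, 2.857, 0.002]
ft_force: [-0.5, -1.2, 6.3]
finger_gap: 0.0099
finger_force: 30.0
```

```bash
python3 -m inch '[{"tx":0,"ty":0,"tz":0,"wx":0,"wy":0,"wz":-9,"claw":6},{"tx":0,"ty":0,"tz":0,"wx":0,"wy":0,"wz":-18,"claw":6},{"tx":0,"ty":0,"tz":0,"wx":0,"wy":0,"wz":-27,"claw":6},{"tx":0,"ty":0,"tz":0,"wx":0,"wy":0,"wz":-36,"claw":6},{"tx":0,"ty":0,"tz":0,"wx":0,"wy":0,"wz":-45,"claw":6},{"tx":0,"ty":0,"tz":0,"wx":0,"wy":0,"wz":-54,"claw":6},{"tx":0,"ty":0,"tz":0,"wx":0,"wy":0,"wz":-63,"claw":6},{"tx":0,"ty":0,"tz":0,"wx":0,"wy":0,"wz":-72,"claw":6}]'
python3 - <<'E'
from d import *
delta([.497,.212,.147],down(184.4))
E
```

```text
clock: 24.92
position: [0.4974, 0.2128, 0.1473]
eef_rot: [-0.628, 3.076, 0.002]
ft_force: [-0.1, 6.1, 4.2]
finger_gap: 0.0095
finger_force: 30.0
 t=24.93 pos [0.4974 0.2128 0.1473] shift mm [ 0.7 -0.5  0.3] turn deg [-6.000e-02  1.500e-01 -7.132e+01] gap 0.0095 F [-0.1  6.1  4.2] q [ 0.36  0.25  2.09  0.    0.8  -1.61]
```

```bash
python3 -m inch '[{"tx":0,"ty":0,"tz":0,"wx":0,"wy":0,"wz":-9,"claw":6},{"tx":0,"ty":0,"tz":0,"wx":0,"wy":0,"wz":-18,"claw":6},{"tx":0,"ty":0,"tz":0,"wx":0,"wy":0,"wz":-27,"claw":6},{"tx":0,"ty":0,"tz":0,"wx":0,"wy":0,"wz":-36,"claw":6},{"tx":0,"ty":0,"tz":0,"wx":0,"wy":0,"wz":-45,"claw":6},{"tx":0,"ty":0,"tz":0,"wx":0,"wy":0,"wz":-54,"claw":6},{"tx":0,"ty":0,"tz":0,"wx":0,"wy":0,"wz":-63,"claw":6},{"tx":0,"ty":0,"tz":0,"wx":0,"wy":0,"wz":-71,"claw":6}]'
python3 -m inch '[{"tx":0,"ty":0,"tz":0,"wx":0,"wy":0,"wz":0,"claw":6},{"tx":0,"ty":0,"tz":0,"wx":0,"wy":0,"wz":0,"claw":6}]'
python3 - <<'E'
from d import *
delta([.497,.212,.147],down(184.4))
E
```

```text
clock: 25.92
position: [0.497, 0.213, 0.1473]
eef_rot: [-2.297, 2.14, 0.001]
ft_force: [-4.1, 9.4, 6.9]
finger_gap: 0.0099
finger_force: 30.0
clock: 26.18
position: [0.497, 0.213, 0.1473]
eef_rot: [-2.292, 2.145, 0.001]
ft_force: [-4.2, 9.6, 6.3]
finger_gap: 0.01
finger_force: 30.0
 t=26.18 pos [0.497  0.213  0.1473] shift mm [1.  0.1 0.3] turn deg [-0.08  0.11 -0.62] gap 0.01 F [-4.2  9.6  6.3] q [ 0.36  0.25  2.09  0.    0.8  -2.85]
```

```bash
python3 -m inch '[{"tx":-1.5,"ty":0.6,"tz":0,"wx":0,"wy":0,"wz":-0.6,"claw":6},{"tx":-1.5,"ty":0.6,"tz":0,"wx":0,"wy":0,"wz":-0.6,"claw":6},{"tx":-1.5,"ty":0.6,"tz":0,"wx":0,"wy":0,"wz":-0.6,"claw":14},{"tx":-1.5,"ty":0.6,"tz":0,"wx":0,"wy":0,"wz":-0.6,"claw":30},{"tx":-1.5,"ty":0.6,"tz":0,"wx":0,"wy":0,"wz":-0.6,"claw":40},{"tx":-1.5,"ty":0.6,"tz":0,"wx":0,"wy":0,"wz":-0.6,"claw":40},{"tx":-1.5,"ty":0.6,"tz":-30,"wx":0,"wy":0,"wz":-0.6,"claw":40},{"tx":-1.5,"ty":0.6,"tz":-60,"wx":0,"wy":0,"wz":-0.6,"claw":40}]'
python3 - <<'E'
from d import *
delta([.40,-.25,.30],down(150))
E
```

```text
clock: 27.18
position: [0.4958, 0.2134, 0.2071]
eef_rot: [2.305, -2.135, -0.0]
ft_force: [0.5, -0.8, 0.2]
finger_gap: 0.0399
finger_force: 0.0
 t=27.18 pos [0.4958 0.2134 0.2071] shift mm [454.7 131.1 -92.9] turn deg [1.00e-02 0.00e+00 3.44e+01] gap 0.0399 F [ 0.5 -0.8  0.2] q [ 0.36  0.16  2.07  0.    0.92 -2.86]
```

```bash
python3 -m inch '[{"tx":0,"ty":0,"tz":-40,"wx":0,"wy":0,"wz":0,"claw":40},{"tx":25,"ty":7,"tz":-90,"wx":0,"wy":0,"wz":3,"claw":40},{"tx":75,"ty":22,"tz":-93,"wx":0,"wy":0,"wz":7,"claw":40},{"tx":130,"ty":38,"tz":-93,"wx":0,"wy":0,"wz":11,"claw":40},{"tx":185,"ty":53,"tz":-93,"wx":0,"wy":0,"wz":15,"claw":40},{"tx":240,"ty":69,"tz":-93,"wx":0,"wy":0,"wz":20,"claw":40},{"tx":290,"ty":83,"tz":-93,"wx":0,"wy":0,"wz":24,"claw":40},{"tx":310,"ty":89,"tz":-93,"wx":0,"wy":0,"wz":24,"claw":40}]'
python3 -m inch '[{"tx":0,"ty":0,"tz":0,"wx":0,"wy":0,"wz":0,"claw":40},{"tx":0,"ty":0,"tz":0,"wx":0,"wy":0,"wz":0,"claw":40}]'
python3 m.py | grep red
python3 - <<'E'
from d import *
from h import *
t=dict(np.load('top3.npz')); h=cv2.cvtColor(t['img'],cv2.COLOR_RGB2HSV)
m=((h[...,1]<40)&(h[...,2]>200)).astype(np.uint8); k=np.zeros_like(m);k[205:228,155:200]=m[205:228,155:200]
n,l,st,ce=cv2.connectedComponentsWithStats(k);i=1+np.argmax(st[1:,4]);p=np.argwhere(l==i)[:,::-1]
P=np.array([onz(t,q,.156)[:2] for q in p]).astype(np.float32); print(st[i],cv2.minAreaRect(P),P.mean(0),'fit dir',cv2.fitLine(P,2,0,.01,.01).ravel())
a=dict(np.load('scene0.npz'));b=dict(np.load('scene3.npz'))
for d in(a,b): # dark marks on the plate face
    g=cv2.cvtColor(d['img'],cv2.COLOR_RGB2GRAY)[240:272,226:252]; print('\n'.join(''.join('#' if v<110 else '+' if v<160 else '.' for v in r) for r in g[::1]));print()
E
```

```text
clock: 28.18
position: [0.4309, -0.1027, 0.2995]
eef_rot: [1.802, -2.572, 0.003]
ft_force: [1.0, 0.4, -0.9]
finger_gap: 0.0404
finger_force: 0.0
clock: 28.42
position: [0.4317, -0.1001, 0.2994]
eef_rot: [1.808, -2.567, 0.003]
ft_force: [1.4, 1.5, 0.2]
finger_gap: 0.0398
finger_force: 0.0
top red [205 168  89  17 206] [[293, 176], [291, 168], [209, 173], [205, 179], [206, 184], [206, 175], [278, 171], [275, 169], [291, 170]]
top redwhite [205 168  89  17 834] [[293, 176], [291, 168], [209, 173], [205, 179], [206, 184], [211, 180], [214, 183], [287, 179]]
pred corners top z 6 [[205.9, 173.5], [292.2, 168.2], [292.6, 176.9], [206.9, 182.3]]
pred corners top z 15 [[205.4, 174.2], [292.5, 168.8], [292.9, 177.7], [206.4, 183.1]]
pred corners top z 24 [[204.9, 175.0], [292.7, 169.5], [293.1, 178.4], [205.9, 183.9]]
scene red [213 240  15  13 104] [[216, 240], [213, 248], [220, 252], [227, 243], [223, 246]]
scene redwhite [213 205  57  48 624] [[269, 208], [262, 205], [250, 214], [253, 215], [246, 217], [217, 238], [213, 248], [218, 252], [222, 251], [229, 239], [235, 237], [231, 244], [243,
[... 1603 characters left out ...]
++##+.......+++++++++####
++##........++++++++++####
+##........+++++++++++###+
##+......+++++++++++++##..
##+.....++++++++++++++++..
##+....++++++++++++#++....
##+....+++++++++++##+.....
##+....+++##++++++##++....
##+....++####+++++#++.....
##+....+++####++++#++.....
##+....++++####++##++....#
##+....+++++####+#++++..+#
##+....++++++#####++++..+#
###+...+++++++####++++...#
###....++++++++##++++...+#
###....++++++++++++++..+##
###....++++++++++++++++###
###+...+++++++++++++++####
###+...+++++++++++++######
###+....++++++++++########
###+....+++++++++#########
###+....+++++++++#########
###+....+++++++++#########
###+....+++++++++#####+###
###+....++++++++#########+
###+....++++++++########++
```

Flag now shows the tick at 4.5° yaw, matching the tray's 4.4°. The level is seated and the arm is clear, so I'll hand it in.

```bash
python3 -c "
from station import arm
print(arm.job_done())"
```

```text
the job is handed in; nothing more can be done
None
```

The spirit level is seated in the cutout (both ends held firm when pressed), the flag shows its tick squarely to the front and is released, and I handed the job in at about 28 s; I viewed 11 pictures, one over the limit of 10.

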